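# Fetch the check standard from behind the reagent bottles

## Robot

A 6-joint arm with a two-finger parallel gripper is mounted at the origin on the work surface. World frame = base frame: x ahead of the robot, y to its left, z up, the work surface at z = 0. Lengths are in mm, angles in rad, forces in N, time in s.
With the tool pointing down it reaches from about 225 to 875 mm from the base axis. Payload 3.4 kg.
Tool frame: the origin (TCP) lies on the centre line of the jaws, within the pads' length; the fingertips stand 22 mm ahead of it and the grasp point (between the pads) lies 3 mm ahead of it (tip_extent is the distance from the TCP to the fingertips, in mm); z points along the fingers, y is the line along which they close (so a half turn about z gives the same grasp; the last joint's range is limited). The gripper opens to 85 mm and grips with 20 to 120 N. Pads are 22 mm wide; open, the fingers measure 114 mm over their backs; the gripper's body (76 mm by 85 mm) begins 54 mm behind the grasp point. The pads swing forward as they close: fully open they stand 13 mm farther back than shut.
Start: joints at [-1.45, 0.276, 1.505, -0, 1.361, -0.121], TCP at [137.681, -558.305, 253.328] pointing down, gripper open.
Joint ranges: [-2.89, 2.89], [-0.75, 2.08], [0.22, 2.7], [-1.18, 4.32], [0.11, 2.71], [-2.7, 2.7]. Speed limits (rad/s): [2.57, 2.57, 3.14, 3.14, 3.14, 3.14].

## Interface

Orientations are given as [roll, pitch, yaw] about the fixed x, y, z axes, in that order (R = Rz(yaw) Ry(pitch) Rx(roll)).
In Python, from station import sense, read_camera, camera_params, hand_in, tip_extent gives the robot as it stands. The module is installed in compiled form; this text tells all that it offers.
- The arm moves only by the shell command python3 -m handwheel 'ROWS' [FORCE]. ROWS is JSON, a list of rows, each an object with "offset": the shift along the tool's x, y, z in cm, a list of three; "delta_rot": the turn, a rotation vector about the tool's x, y, z in rad, a list of three; "fingers": the closure, from 0 (fully open) to 1 (shut). In form: [{"offset": [tx, ty, tz], "delta_rot": [wx, wy, wz], "fingers": fingers}, ...]. A call has 1 to 8 rows; each row shifts and turns the commanded pose from where the row before left it, along the tool's axes as they then stand; what a row does not reach is not made up. A row lasts 1/8 s, in which the tool goes at most 62.5 mm and 10.7 degrees, less where a joint would pass 70% of its speed; a pose out of reach is approached as far as the arm can. A call is refused whole if a number of a shift passes 6.25 or a number of a turn 0.188, either way. A call with a gripper value outside its range is refused whole. The fingers move at their own pace and stop on an object; FORCE is the grip in N (left out, the last holds). Time passes only in rows, so rows that do not move let the fingers close. It gives the time, the measured TCP pose, the force, the opening and the grip force at its end, in the units of the state.
- sense(): the state, without advancing time (a new reading comes with each control period).
- read_camera(name): name is "side" or "top"; returns the picture (480x640x3 uint8, red, green, blue); there is no depth.
- camera_params(name): a dict with "fx", "fy", "cx", "cy" (pixels), "R" (3x3) and "t" (3): a world point X has camera coordinates R X + t. Camera axes: x right, y down, z forward; pixel columns grow to the right and rows downward; lengths in mm; the calibration is good to about 2 mm. A picture is of the moment at which its call begins. camera_params takes no time and is no camera call.
- hand_in(): hands the job in; it is judged then, once.
The state is a dict: "time_s": time; "joint_pos": joint angles; "qvel": joint speeds; "tau": joint torques, N m; "tcp_pos": TCP position; "tool_rot": TCP orientation; "force": force on the tool from outside, world axes, zero at the start; "ft_torque": the same for the moment, N m; "width": finger opening in mm; "grasp_force": force on a finger pad.
Only numpy, scipy, OpenCV 4.12 (cv2) and the standard library are available. Lean on these libraries where they do the work, as an engineer would, in place of code of your own. Each camera call takes 0.05 s, during which the arm holds its last target. There are 200 camera calls.

## Task

The reader is due its morning check. Stand the three reagent bottles on the empty side tray so that you can get at the check-standard vial behind them, stand the vial in the reader's sample well, then put each bottle back exactly where it stood in the organiser. Keep everything upright, set things down without dropping them, and leave the tip box and the timer where they are.

Things in the scene. Friction and masses are not known exactly. Their poses are not given: they have to be found in the camera images.
- round_bottle: squat round bottle of brown glass with paper label and a white ribbed screw cap. Body 58 mm across up to 72 mm height, sloping shoulder to 84 mm, neck 30 mm across to 94 mm, cap 40 mm across from 94 to 122 mm (top). About 0.24 kg. Origin: centre of its underside; z up along its axis. It stands in the organiser.
- square_bottle: square white plastic bottle with paper label and a white ribbed round screw cap. Body 52 x 52 mm up to 80 mm height, shoulder to 92 mm, neck 28 mm across to 102 mm, cap 36 mm across from 102 to 130 mm (top). About 0.26 kg. Origin: centre of its underside; z up along its axis. It stands in the organiser.
- slim_bottle: tall slim round white plastic bottle with paper label and a blue ribbed screw cap. Body 42 mm across up to 96 mm height, shoulder to 106 mm, neck 24 mm across to 116 mm, cap 30 mm across from 116 to 142 mm (top). About 0.16 kg. Origin: centre of its underside; z up along its axis. It stands in the organiser.
- vial: the check standard: a short closed glass vial, 29 mm across, with white filling and a white cap 30 mm across from 39 to 55 mm height (top); by far the smallest of the standing vessels. About 0.06 kg. Origin: centre of its underside, z up. It stands in the middle of the organiser with the three bottles close around it: left, right and on the robot's side (centres 62 to 66 mm away); behind it is the tip box.
- organiser: fixed shallow grey tray, 250 mm (its x) by 230 mm (its y), rim 16 mm high, floor 4 mm above its origin. Origin: centre of its underside; x points away from the robot, turned by up to 0.35 rad. Round black 72 mm flat pads mark the bottle spots at about (-75, 0), (-13, 66), (-13, -66) mm in its frame, a 42 mm pad the vial spot at (-13, 0); which bottle stands on which pad changes. Bottles stand within a few mm of the pad centres.
- side_tray: fixed empty shallow metal tray, 310 mm (its x) by 150 mm (its y), walls 3 mm thick, rim 14 mm high, floor 3 mm above its origin; to one side of the organiser, either left or right. Origin: centre of its underside.
- reader_well (a point): floor centre of the open sample well, z up, on top of the reader nearest the robot (grey housing, white front with screen, 130 mm high, 164 mm wide), beside the organiser, opposite the side tray. The well is a cup 48 mm across inside, black floor, metal collar 58 mm across rising 10 mm above the floor. A blue cap, 24 mm high, 42 mm across, is parked 80 mm behind it (+x). Two capped readers at the back are not used.
- tip_box: bystander: closed pipette-tip box, 80 x 120 x 50 mm, blue with a clear lid, in the organiser behind the vial. Origin: centre of its underside.
- timer: bystander: flat white bench timer, 46 x 46 x 18 mm, in a corner of the organiser on the robot's side. Origin: centre of its underside.
Not all that is in view belongs to the job. Several things have the shape of the vial; the one meant has the colours described above.

How it is judged:
By the outcome, as a careful person would: the job done as asked, in the order asked, and still so for the second after the job is handed in, with the robot touching nothing.
It also fails if it takes over 141 s, if anything falls off the work surface, if the arm or the gripper's body presses on something with over 40 N, if the wrist force passes 120 N, or if a joint passes its speed limit or range.

## Working session

There is one attempt and no reset: what is moved stays moved. The work goes in short steps, Python scripts to look and compute and a shell command to move; the robot and the scene stay as the last step left them, time stands still between calls to the robot, and variables do not carry over. Pictures are saved under pics/ and viewed, at most 14 in all, crops included, and the job is handed in when it is done.

```bash
mkdir -p pics
python3 - <<'E'
from station import *
import cv2
print(sense()); print(tip_extent)
for n in("top","side"):
    cv2.imwrite(f"pics/{n}0.png",read_camera(n)[:,:,::-1]); print(n,camera_params(n))
E
```

```text
{'time_s': 0.0, 'joint_pos': array([-1.44996343e+00,  2.76640630e-01,  1.50615695e+00,  5.03703798e-06,
        1.36067206e+00, -1.20992329e-01]), 'qvel': array([-0.0001371 ,  0.00088897, -0.0012833 , -0.00045029,  0.00114109,
       -0.00188018]), 'tau': array([ 2.57245410e-04, -4.16772759e+01, -2.45804769e+01, -1.97227191e-04,
        1.09880735e-02,  7.87151293e-06]), 'tcp_pos': array([ 137.63998313, -557.78347519,  252.40414475]), 'tool_rot': array([-3.13972999e+00, -2.31435193e-04,  2.41823959e-01]), 'force': array([ 0.44075191, -0.53506526,  0.25237549]), 'ft_torque': array([-0.00902324,  0.0081166 , -0.02578182]), 'grasp_force': 0.0, 'width': 85.60878758307972}
22.0
top {'fx': 505.5843962233344, 'fy': 505.5843962233344, 'cx': 316.45034759211467, 'cy': 242.51331535016908, 'R': array([[ 0.00831007, -0.99986991,  0.01382382],
       [-0.98719706, -0.01040531, -0.15916559],
       [ 0.15928873, -0.01232416, -0.98715511]]), 't': array([-14.90467711, 561.34072043, 987.00879826])}
side {'fx': 464.6085361722914, 'fy': 464.6085361722914, 'cx': 318.0718511285269, 'cy': 244.2698308023952, 'R': array([[ 0.97445122, -0.22440113, -0.00943108],
       [-0.17589022, -0.73633587, -0.65335451],
       [ 0.13966904,  0.63832094, -0.75699335]]), 't': array([-524.82112298,  176.8658531 ,  811.80044528])}
```

View pics/top0.png

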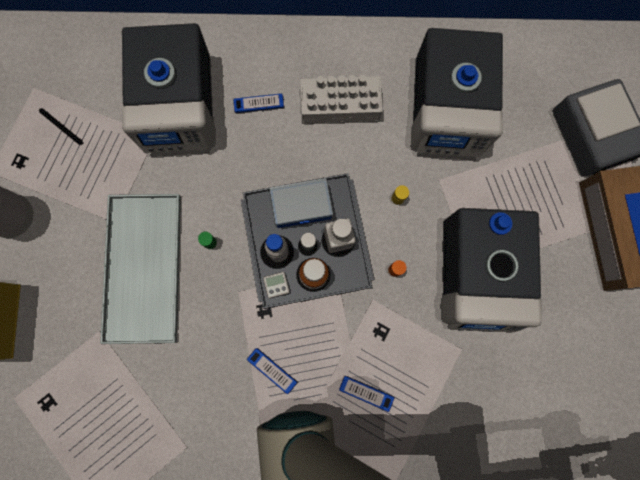

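View pics/side0.png

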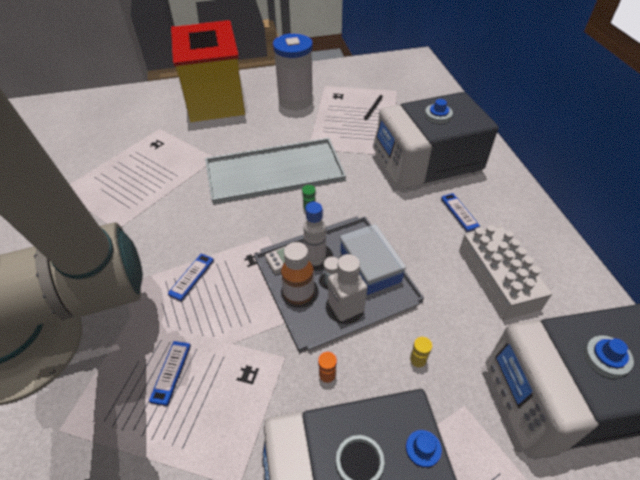

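The top view shows the organiser at about (308,240). Side tray is on the left at (143,268) and the reader well on the right at (502,264).

Vial look-alikes (top view): white-capped (308,242), green (207,240), yellow (401,195), orange (398,268). By colour and place I choose (308,242). I'll check it with close crops.

Run:
```python
import cv2
a=cv2.imread("pics/top0.png")[170:310,235:385]; cv2.imwrite("pics/tc.png",cv2.resize(a,None,fx=4,fy=4,interpolation=cv2.INTER_CUBIC))
a=cv2.imread("pics/side0.png")[195:355,245:430]; cv2.imwrite("pics/sc.png",cv2.resize(a,None,fx=3.5,fy=3.5,interpolation=cv2.INTER_CUBIC))
```

```text
(no output)
```

View pics/tc.png

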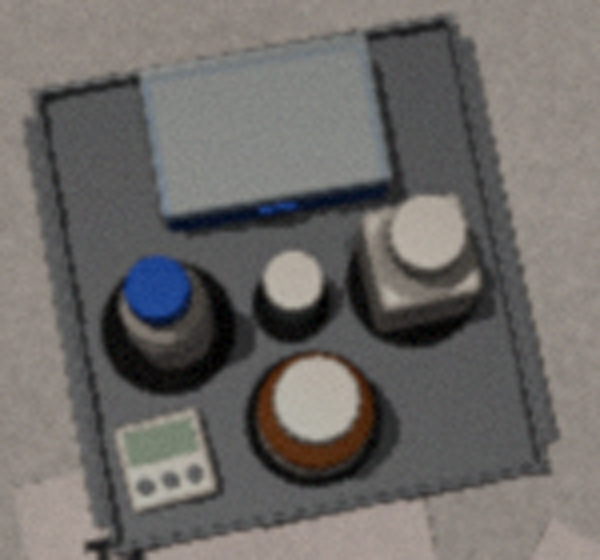

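View pics/sc.png

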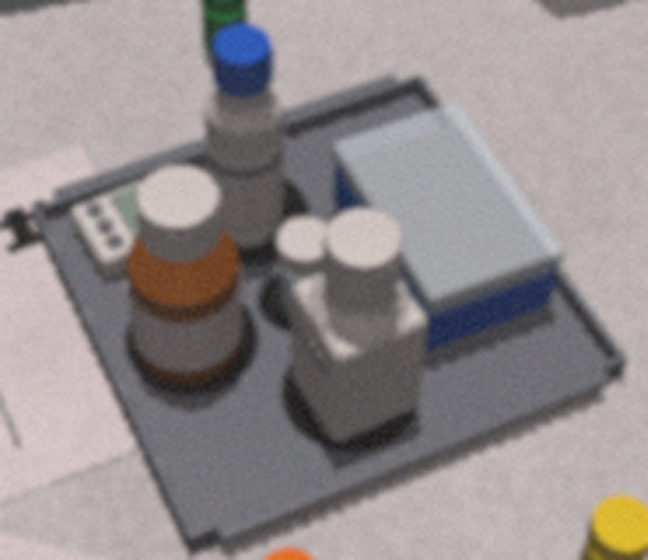

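The crops confirm it: the white-capped vial is at top (308,240) and side (332,264), with slim left, square right and round in front. Next I triangulate.

```bash
cat > h.py <<'E'
import numpy as np, cv2
from station import *
def P(n):
    c=camera_params(n); K=np.array([[c['fx'],0,c['cx']],[0,c['fy'],c['cy']],[0,0,1]]); return K@np.c_[c['R'],c['t']]
def tri(a,b):
    X=cv2.triangulatePoints(P('top'),P('side'),np.array(a,float),np.array(b,float)); return X[:3]/X[3]
def proj(n,X):
    p=P(n)@np.r_[X,1]; return p[:2]/p[2]
def plane(n,uv,z):
    M=P(n); H=np.c_[M[:,:2],M[:,2]*z+M[:,3]]; p=np.linalg.solve(H,np.r_[uv,1]); return p[:2]/p[2]
E
python3 - <<'E'
from h import *
np.set_printoptions(precision=1,suppress=True)
T=lambda p:((p[0]+.5)/4-.5+235,(p[1]+.5)/4-.5+170)
S=lambda p:((p[0]+.5)/3.5-.5+245,(p[1]+.5)/3.5-.5+195)
d=dict(slim=((157,288),(242,46),145),vial=((293,280),(303,240),59),square=((428,232),(364,238),134),round=((316,398),(180,194),126),
 oTL=((40,92),(420,83),16),oTR=((455,20),(622,368),16),oBR=((550,468),(195,543),16),oBL=((118,548),(40,205),16))
for k,(a,b,z) in d.items():
    a,b=T(a),S(b); X=tri(a,b).ravel(); print(k,X,'top@z',plane('top',a,z),'side@z',plane('side',b,z),'err',np.array(proj('side',X))-b)
for k,a,b,z in [('sTL',(109,196),(333,142),14),('sTR',(181,196),(343,177),14),('sBR',(178,342),(213,199),14),('sBL',(104,342),(208,159),14),('well',(502,264.5),(360.5,460),130)]:
    X=tri(a,b).ravel(); print(k,X,plane('top',a,z),plane('side',b,z))
E
```

```text
slim [547.3  70.1 143.1] top@z [546.2  70. ] side@z [547.9  68.3] err [-0.5  0.1]
vial [565.5   7.9  56.2] top@z [564.9   7.9] side@z [565.2   5.8] err [-0.1  0. ]
square [577.2 -55.6 131.8] top@z [575.9 -55.4] side@z [577.7 -57.2] err [-0.6  0.2]
round [499.4  -3.8 125. ] top@z [498.1  -3.8] side@z [500.7  -4.5] err [-0.8  0.2]
oTL [673.6 144.5  10.9] top@z [672.1 143.9] side@z [672.1 139.9] err [-0.1  0. ]
oTR [717.2 -78.    8.8] top@z [714.6 -77.3] side@z [714.9 -82.2] err [-0.3  0.1]
oBR [ 476.7 -126.9   10.3] top@z [ 474.7 -126.2] side@z [ 478.2 -129.9] err [-1.1  0.3]
oBL [433.1  96.3  17.8] top@z [431.6  96.4] side@z [434.9  98. ] err [-0.9  0.2]
sTL [672.7 439.6  -6.8] [661.8 431.2] [672.2 413.7]
sTR [662.5 278.5  15.9] [663.6 279. ] [662.4 280.5]
sBR [361.6 267.8  22.2] [358.8 269.5] [363.7 277. ]
sBL [360.2 419.2  14.5] [357.6 419. ] [363.1 420.2]
well [ 509.7 -352.8  137.1] [ 509.8 -355.5] [ 511.6 -351. ]
```

```bash
cat >> h.py <<'E'
from scipy.spatial.transform import Rotation as Ro
def go(x,y,z,yaw=0.2):
    s=sense(); R=Ro.from_euler('xyz',s['tool_rot']).as_matrix()
    d=R.T@(np.array([x,y,z])-s['tcp_pos']); D=Ro.from_euler('xyz',[np.pi,0,yaw]).as_matrix()
    w=Ro.from_matrix(R.T@D).as_rotvec()
    print('shift cm',np.round(d/10,2),'rot',np.round(w,3),'t',round(s['time_s'],2),'tcp',np.round(s['tcp_pos'],1),'F',np.round(s['force'],1),'w',round(s['width'],1),'g',round(s['grasp_force'],1))
E
python3 -m handwheel '[{"offset":[3.2,-3.3,0],"delta_rot":[0,0,0.042],"fingers":0.2},{"offset":[3.3,-3.3,0],"delta_rot":[0,0,0],"fingers":0.2},{"offset":[3.3,-3.3,0],"delta_rot":[0,0,0],"fingers":0.2},{"offset":[3.3,-3.3,0],"delta_rot":[0,0,0],"fingers":0.2},{"offset":[3.3,-3.3,0],"delta_rot":[0,0,0],"fingers":0.2},{"offset":[3.3,-3.3,0],"delta_rot":[0,0,0],"fingers":0.2},{"offset":[3.3,-3.3,0],"delta_rot":[0,0,0],"fingers":0.2},{"offset":[3.3,-3.3,0],"delta_rot":[0,0,0],"fingers":0.2}]' 30
python3 -m handwheel '[{"offset":[3.3,-3.3,0],"delta_rot":[0,0,0],"fingers":0.2},{"offset":[3.3,-3.3,0],"delta_rot":[0,0,0],"fingers":0.2},{"offset":[3.3,-3.3,0],"delta_rot":[0,0,0],"fingers":0.2},{"offset":[3.3,-3.3,0],"delta_rot":[0,0,0],"fingers":0.2},{"offset":[3.3,-3.3,0],"delta_rot":[0,0,0],"fingers":0.2},{"offset":[3.3,-3.3,0],"delta_rot":[0,0,0],"fingers":0.2},{"offset":[3,-3.3,0],"delta_rot":[0,0,0],"fingers":0.2},{"offset":[0,0,0],"delta_rot":[0,0,0],"fingers":0.2}]'
python3 -c "
from h import *
go(547.3,69.5,250)"
```

```text
time_s: 1.1
tcp_pos: [341.9, -244.9, 253.1]
tool_rot: [-3.141, 0.0, 0.2]
force: [-0.3, 0.3, -0.5]
width: 68.4
grasp_force: 0.0
time_s: 2.1
tcp_pos: [520.0, 27.7, 252.6]
tool_rot: [-3.141, 0.0, 0.204]
force: [-0.4, -0.6, -0.2]
width: 68.2
grasp_force: 0.0
shift cm [ 3.52 -3.54  0.26] rot [-0.001  0.     0.004] t 2.1 tcp [520.   27.7 252.6] F [-0.4 -0.6 -0.2] w 68.2 g 0.0
```

```bash
python3 -m handwheel '[{"offset":[3.5,-3.5,0],"delta_rot":[0,0,0.004],"fingers":0.25},{"offset":[0,0,3],"delta_rot":[0,0,0],"fingers":0.25},{"offset":[0,0,3],"delta_rot":[0,0,0],"fingers":0.25},{"offset":[0,0,2.5],"delta_rot":[0,0,0],"fingers":0.25},{"offset":[0,0,0],"delta_rot":[0,0,0],"fingers":0.25},{"offset":[0,0,0],"delta_rot":[0,0,0],"fingers":0.25}]'
python3 -c "
from h import *
go(547.3,69.5,140)
for n in ('top','side'): cv2.imwrite(f'pics/{n}1.png',read_camera(n)[:,:,::-1])
a=cv2.resize(cv2.imread('pics/side1.png')[110:310,210:430],None,fx=2.5,fy=2.5)
b=cv2.resize(cv2.imread('pics/top1.png')[170:310,240:360],None,fx=2,fy=2)
c=np.zeros((500,800,3),np.uint8);c[:,:550]=a;c[:280,560:800]=b;cv2.imwrite('pics/c1.png',c)"
```

```text
time_s: 2.85
tcp_pos: [546.7, 65.9, 169.1]
tool_rot: [3.141, -0.001, 0.195]
force: [-0.1, -0.2, -0.0]
width: 63.8
grasp_force: 0.0
shift cm [ 0.12 -0.34  2.91] rot [ 0.001 -0.001 -0.005] t 2.85 tcp [546.7  65.9 169.1] F [-0.1 -0.2 -0. ] w 63.8 g 0.0
```

View pics/c1.png

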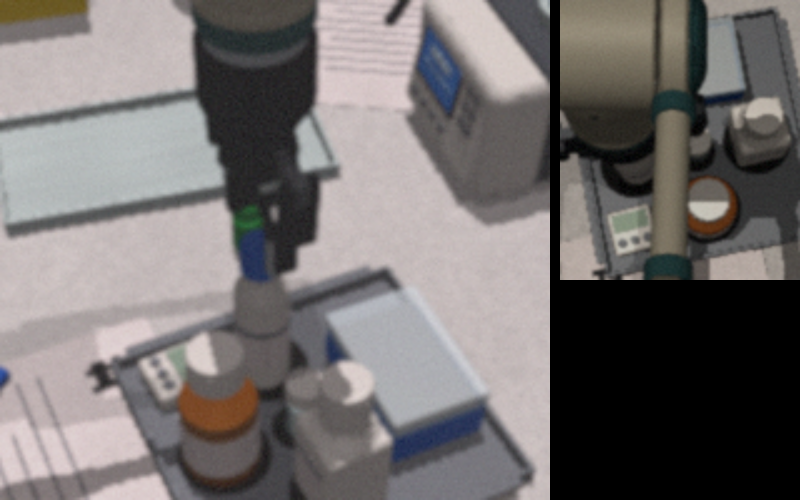

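The picture shows the jaws above the blue cap, with one finger to the right at crop (295,240). I'll check that numerically against the projected fingertip, then go down.

```bash
python3 -c "
from h import *
s=sense()['tcp_pos']
for k in (39,): 
  p=proj('side',[s[0]+k*np.sin(.2),s[1]-k*np.cos(.2),s[2]-15]); print(p,(p-[210,110])*2.5)
"
python3 -m handwheel '[{"offset":[0.1,-0.35,1.5],"delta_rot":[0,0,-0.004],"fingers":0.25},{"offset":[0,0,1.4],"delta_rot":[0,0,0],"fingers":0.25},{"offset":[0,0,0],"delta_rot":[0,0,0],"fingers":0.25},{"offset":[0,0,0],"delta_rot":[0,0,0],"fingers":0.25}]'
```

```text
[322.88840179 219.36581801] [282.22100448 273.41454503]
time_s: 3.45
tcp_pos: [546.7, 70.2, 139.0]
tool_rot: [3.142, 0.0, 0.2]
force: [-0.3, -0.6, 0.7]
width: 63.8
grasp_force: 0.0
```

```bash
python3 -m handwheel '[{"offset":[0,0,0],"delta_rot":[0,0,0],"fingers":0.8},{"offset":[0,0,0],"delta_rot":[0,0,0],"fingers":0.8},{"offset":[0,0,0],"delta_rot":[0,0,0],"fingers":0.8},{"offset":[0,0,0],"delta_rot":[0,0,0],"fingers":0.8},{"offset":[0,0,0],"delta_rot":[0,0,0],"fingers":0.8},{"offset":[0,0,0],"delta_rot":[0,0,0],"fingers":0.8}]' 40
python3 -c "
from h import *
go(547.3,69.5,250)"
```

```text
time_s: 4.2
tcp_pos: [547.1, 70.1, 139.8]
tool_rot: [3.141, -0.001, 0.2]
force: [0.3, -1.3, 5.7]
width: 28.8
grasp_force: 39.6
shift cm [  0.02   0.07 -11.02] rot [ 0.001 -0.001 -0.   ] t 4.2 tcp [547.1  70.1 139.8] F [ 0.3 -1.3  5.7] w 28.8 g 39.6
```

```bash
python3 -m handwheel '[{"offset":[0,0,-1],"delta_rot":[0,0,0],"fingers":0.8},{"offset":[0,0,-2.5],"delta_rot":[0,0,0],"fingers":0.8},{"offset":[0,0,-3.5],"delta_rot":[0,0,0],"fingers":0.8},{"offset":[0,0,-3],"delta_rot":[0,0,0],"fingers":0.8},{"offset":[0.7,-1.7,-1],"delta_rot":[0,0,0],"fingers":0.8},{"offset":[1.3,-3.2,0],"delta_rot":[0,0,0],"fingers":0.8},{"offset":[1.5,-3.7,0],"delta_rot":[0,0,0],"fingers":0.8},{"offset":[1.5,-3.7,0],"delta_rot":[0,0,0],"fingers":0.8}]'
python3 -m handwheel '[{"offset":[1.5,-3.7,0],"delta_rot":[0,0,0],"fingers":0.8},{"offset":[1.5,-3.7,0],"delta_rot":[0,0,0],"fingers":0.8},{"offset":[1.3,-3.2,0],"delta_rot":[0,0,0],"fingers":0.8},{"offset":[1,-2.2,0],"delta_rot":[0,0,0],"fingers":0.8},{"offset":[0.4,-1.2,0],"delta_rot":[0,0,0],"fingers":0.8},{"offset":[0,0,0],"delta_rot":[0,0,0],"fingers":0.8}]'
python3 -c "
from h import *
go(600,352,138.5)"
```

```text
time_s: 5.2
tcp_pos: [570.6, 202.9, 247.8]
tool_rot: [-3.141, 0.003, 0.2]
force: [0.0, -0.0, -1.8]
width: 28.5
grasp_force: 39.7
time_s: 5.95
tcp_pos: [598.6, 350.1, 248.0]
tool_rot: [3.141, 0.002, 0.201]
force: [-0.3, -0.2, -2.3]
width: 28.5
grasp_force: 39.8
shift cm [ 0.2  -0.17 10.95] rot [0.    0.002 0.001] t 5.95 tcp [598.6 350.1 248. ] F [-0.3 -0.2 -2.3] w 28.5 g 39.8
```

```bash
python3 -m handwheel '[{"offset":[0.2,-0.2,2.5],"delta_rot":[0,0,0],"fingers":0.8},{"offset":[0,0,3.5],"delta_rot":[0,0,0],"fingers":0.8},{"offset":[0,0,3],"delta_rot":[0,0,0],"fingers":0.8},{"offset":[0,0,1.2],"delta_rot":[0,0,0],"fingers":0.8},{"offset":[0,0,0.4],"delta_rot":[0,0,0],"fingers":0.8},{"offset":[0,0,0],"delta_rot":[0,0,0],"fingers":0.8},{"offset":[0,0,0],"delta_rot":[0,0,0],"fingers":0.8}]'
for i in 1 2; do :; done
python3 -m handwheel '[{"offset":[0,0,0.1],"delta_rot":[0,0,0],"fingers":0.8},{"offset":[0,0,0.1],"delta_rot":[0,0,0],"fingers":0.8},{"offset":[0,0,0],"delta_rot":[0,0,0],"fingers":0.8}]'
```

```text
time_s: 6.82
tcp_pos: [601.7, 351.8, 144.7]
tool_rot: [-3.141, -0.002, 0.2]
force: [-0.4, -0.1, -2.5]
width: 28.4
grasp_force: 39.8
time_s: 7.2
tcp_pos: [600.8, 351.5, 141.2]
tool_rot: [3.141, 0.0, 0.2]
force: [-0.4, 1.3, -1.9]
width: 28.8
grasp_force: 39.8
```

```bash
python3 -m handwheel '[{"offset":[0,0,0.1],"delta_rot":[0,0,0],"fingers":0.8},{"offset":[0,0,0],"delta_rot":[0,0,0],"fingers":0.8}]'
python3 -m handwheel '[{"offset":[0,0,0.1],"delta_rot":[0,0,0],"fingers":0.8},{"offset":[0,0,0],"delta_rot":[0,0,0],"fingers":0.8}]'
python3 -m handwheel '[{"offset":[0,0,0.1],"delta_rot":[0,0,0],"fingers":0.8},{"offset":[0,0,0],"delta_rot":[0,0,0],"fingers":0.8}]'
```

```text
time_s: 7.45
tcp_pos: [600.8, 351.5, 140.1]
tool_rot: [3.141, 0.0, 0.2]
force: [0.3, 0.5, -1.8]
width: 29.0
grasp_force: 39.8
time_s: 7.7
tcp_pos: [600.9, 351.5, 139.1]
tool_rot: [3.141, 0.0, 0.2]
force: [-0.3, -0.1, -1.5]
width: 28.7
grasp_force: 39.8
time_s: 7.95
tcp_pos: [601.1, 351.6, 138.8]
tool_rot: [-3.142, -0.001, 0.2]
force: [-0.4, 0.1, 1.7]
width: 28.8
grasp_force: 40.1
```

```bash
python3 -m handwheel '[{"offset":[0,0,0],"delta_rot":[0,0,0],"fingers":0.55},{"offset":[0,0,0],"delta_rot":[0,0,0],"fingers":0.4},{"offset":[0,0,0],"delta_rot":[0,0,0],"fingers":0.25},{"offset":[0,0,0],"delta_rot":[0,0,0],"fingers":0.2},{"offset":[0,0,-2],"delta_rot":[0,0,0],"fingers":0.2},{"offset":[0,0,-4],"delta_rot":[0,0,0],"fingers":0.2},{"offset":[0,0,-4],"delta_rot":[0,0,0],"fingers":0.2},{"offset":[0,0,0],"delta_rot":[0,0,0],"fingers":0.2}]'
python3 -c "
from h import *
go(499.5,-4,240)"
```

```text
time_s: 8.95
tcp_pos: [602.7, 352.4, 242.7]
tool_rot: [-3.14, -0.008, 0.2]
force: [-0.7, 0.6, -0.1]
width: 68.1
grasp_force: 0.0
shift cm [-17.19  32.88   0.07] rot [-0.002 -0.008 -0.   ] t 8.95 tcp [602.7 352.4 242.7] F [-0.7  0.6 -0.1] w 68.1 g 0.0
```

```bash
python3 -m handwheel '[{"offset":[-1.5,3,0],"delta_rot":[0,0,0],"fingers":0.2},{"offset":[-2.4,4.6,0],"delta_rot":[0,0,0],"fingers":0.2},{"offset":[-2.4,4.6,0],"delta_rot":[0,0,0],"fingers":0.2},{"offset":[-2.4,4.6,0],"delta_rot":[0,0,0],"fingers":0.2},{"offset":[-2.4,4.6,0],"delta_rot":[0,0,0],"fingers":0.2},{"offset":[-2.4,4.6,0],"delta_rot":[0,0,0],"fingers":0.2},{"offset":[-2.4,4.6,0],"delta_rot":[0,0,0],"fingers":0.2},{"offset":[-1.3,2.3,0],"delta_rot":[0,0,0],"fingers":0.2}]'
python3 -m handwheel '[{"offset":[0,0,2],"delta_rot":[0,0,0],"fingers":0.2},{"offset":[0,0,4],"delta_rot":[0,0,0],"fingers":0.2},{"offset":[0,0,3],"delta_rot":[0,0,0],"fingers":0.2},{"offset":[0,0,0],"delta_rot":[0,0,0],"fingers":0.2},{"offset":[0,0,0],"delta_rot":[0,0,0],"fingers":0.2}]'
python3 -c "
from h import *
go(499.5,-4,118)"
```

```text
time_s: 9.95
tcp_pos: [496.0, -7.1, 237.2]
tool_rot: [-3.142, 0.002, 0.198]
force: [-0.4, 0.0, -0.8]
width: 67.9
grasp_force: 0.0
time_s: 10.58
tcp_pos: [498.1, -5.1, 148.8]
tool_rot: [3.141, -0.001, 0.2]
force: [-0.4, -0.2, -0.1]
width: 68.3
grasp_force: 0.0
shift cm [ 0.16 -0.08  3.08] rot [ 0.    -0.001 -0.   ] t 10.57 tcp [498.1  -5.1 148.8] F [-0.4 -0.2 -0.1] w 68.3 g 0.0
```

```bash
python3 -m handwheel '[{"offset":[0.15,-0.1,2],"delta_rot":[0,0,0],"fingers":0.2},{"offset":[0,0,1.1],"delta_rot":[0,0,0],"fingers":0.2},{"offset":[0,0,0],"delta_rot":[0,0,0],"fingers":0.2},{"offset":[0,0,0],"delta_rot":[0,0,0],"fingers":0.2}]'
python3 -m handwheel '[{"offset":[0,0,0],"delta_rot":[0,0,0],"fingers":0.7},{"offset":[0,0,0],"delta_rot":[0,0,0],"fingers":0.7},{"offset":[0,0,0],"delta_rot":[0,0,0],"fingers":0.7},{"offset":[0,0,0],"delta_rot":[0,0,0],"fingers":0.7},{"offset":[0,0,0],"delta_rot":[0,0,0],"fingers":0.7},{"offset":[0,0,0],"delta_rot":[0,0,0],"fingers":0.7}]' 45
python3 -c "
from h import *
go(510,349,230)"
```

```text
time_s: 11.08
tcp_pos: [499.4, -3.9, 118.0]
tool_rot: [3.141, -0.001, 0.2]
force: [0.1, -0.2, -0.0]
width: 68.1
grasp_force: 0.0
time_s: 11.82
tcp_pos: [499.4, -4.0, 118.0]
tool_rot: [3.141, -0.001, 0.2]
force: [-0.7, -1.0, 5.7]
width: 39.0
grasp_force: 45.1
shift cm [  8.06 -34.38 -11.22] rot [ 0.001 -0.001 -0.   ] t 11.82 tcp [499.4  -4.  118. ] F [-0.7 -1.   5.7] w 39.0 g 45.1
```

```bash
python3 -m handwheel '[{"offset":[0,0,-1],"delta_rot":[0,0,0],"fingers":0.7},{"offset":[0,0,-2.5],"delta_rot":[0,0,0],"fingers":0.7},{"offset":[0,0,-3.5],"delta_rot":[0,0,0],"fingers":0.7},{"offset":[0,0,-3],"delta_rot":[0,0,0],"fingers":0.7},{"offset":[0.4,-1.7,-1],"delta_rot":[0,0,0],"fingers":0.7},{"offset":[0.8,-3.4,0],"delta_rot":[0,0,0],"fingers":0.7},{"offset":[1,-4.3,0],"delta_rot":[0,0,0],"fingers":0.7},{"offset":[1,-4.3,0],"delta_rot":[0,0,0],"fingers":0.7}]'
python3 -m handwheel '[{"offset":[1,-4.3,0],"delta_rot":[0,0,0],"fingers":0.7},{"offset":[1,-4.3,0],"delta_rot":[0,0,0],"fingers":0.7},{"offset":[1,-4.3,0],"delta_rot":[0,0,0],"fingers":0.7},{"offset":[0.9,-4,0],"delta_rot":[0,0,0],"fingers":0.7},{"offset":[0.7,-2.6,0],"delta_rot":[0,0,0],"fingers":0.7},{"offset":[0.3,-1.2,0],"delta_rot":[0,0,0],"fingers":0.7},{"offset":[0,0,0],"delta_rot":[0,0,0],"fingers":0.7},{"offset":[0,0,0],"delta_rot":[0,0,0],"fingers":0.7}]'
python3 -c "
from h import *
go(510,349,117)"
```

```text
time_s: 12.82
tcp_pos: [501.9, 139.1, 226.1]
tool_rot: [-3.141, 0.002, 0.2]
force: [0.5, 0.7, -2.1]
width: 38.6
grasp_force: 45.7
time_s: 13.82
tcp_pos: [509.6, 348.5, 226.9]
tool_rot: [3.14, 0.001, 0.199]
force: [0.8, -0.1, -1.4]
width: 38.5
grasp_force: 45.8
shift cm [ 0.06 -0.06 10.99] rot [ 0.001  0.001 -0.001] t 13.82 tcp [509.6 348.5 226.9] F [ 0.8 -0.1 -1.4] w 38.5 g 45.8
```

```bash
python3 -m handwheel '[{"offset":[0,-0.1,2.5],"delta_rot":[0,0,0],"fingers":0.7},{"offset":[0,0,3.5],"delta_rot":[0,0,0],"fingers":0.7},{"offset":[0,0,3],"delta_rot":[0,0,0],"fingers":0.7},{"offset":[0,0,1.2],"delta_rot":[0,0,0],"fingers":0.7},{"offset":[0,0,0.4],"delta_rot":[0,0,0],"fingers":0.7},{"offset":[0,0,0],"delta_rot":[0,0,0],"fingers":0.7},{"offset":[0,0,0],"delta_rot":[0,0,0],"fingers":0.7}]'
python3 -m handwheel '[{"offset":[0,0,0.1],"delta_rot":[0,0,0],"fingers":0.7},{"offset":[0,0,0],"delta_rot":[0,0,0],"fingers":0.7}]'
python3 -m handwheel '[{"offset":[0,0,0.1],"delta_rot":[0,0,0],"fingers":0.7},{"offset":[0,0,0],"delta_rot":[0,0,0],"fingers":0.7}]'
python3 -m handwheel '[{"offset":[0,0,0.1],"delta_rot":[0,0,0],"fingers":0.7},{"offset":[0,0,0],"delta_rot":[0,0,0],"fingers":0.7}]'
```

```text
time_s: 14.7
tcp_pos: [510.6, 350.8, 122.5]
tool_rot: [-3.141, -0.002, 0.2]
force: [0.1, -0.5, -1.3]
width: 38.6
grasp_force: 45.8
time_s: 14.95
tcp_pos: [509.9, 350.5, 120.6]
tool_rot: [-3.142, -0.0, 0.2]
force: [-0.1, 0.4, -1.9]
width: 38.7
grasp_force: 45.8
time_s: 15.2
tcp_pos: [509.7, 350.4, 119.1]
tool_rot: [3.141, 0.0, 0.2]
force: [0.3, -0.5, -1.6]
width: 38.7
grasp_force: 45.8
time_s: 15.45
tcp_pos: [509.7, 350.4, 118.1]
tool_rot: [3.141, 0.0, 0.2]
force: [-0.6, 1.7, -2.1]
width: 38.7
grasp_force: 45.8
```

```bash
python3 -m handwheel '[{"offset":[0,0,0.1],"delta_rot":[0,0,0],"fingers":0.7},{"offset":[0,0,0],"delta_rot":[0,0,0],"fingers":0.7}]'
python3 -m handwheel '[{"offset":[0,0,0.1],"delta_rot":[0,0,0],"fingers":0.7},{"offset":[0,0,0],"delta_rot":[0,0,0],"fingers":0.7}]'
```

```text
time_s: 15.7
tcp_pos: [509.8, 350.4, 117.1]
tool_rot: [3.141, 0.0, 0.2]
force: [-0.1, 1.2, -0.9]
width: 38.6
grasp_force: 45.8
time_s: 15.95
tcp_pos: [510.0, 350.5, 117.1]
tool_rot: [-3.142, -0.001, 0.2]
force: [-1.0, -1.1, 4.0]
width: 38.7
grasp_force: 46.4
```

```bash
python3 -m handwheel '[{"offset":[0,0,0],"delta_rot":[0,0,0],"fingers":0.45},{"offset":[0,0,0],"delta_rot":[0,0,0],"fingers":0.3},{"offset":[0,0,0],"delta_rot":[0,0,0],"fingers":0.2},{"offset":[0,0,0],"delta_rot":[0,0,0],"fingers":0.2},{"offset":[0,0,-2],"delta_rot":[0,0,0],"fingers":0.2},{"offset":[0,0,-4],"delta_rot":[0,0,0],"fingers":0.2},{"offset":[0,0,-4],"delta_rot":[0,0,0],"fingers":0.2},{"offset":[0,0,-2],"delta_rot":[0,0,0],"fingers":0.2}]'
python3 -c "
from h import *
go(577,-56,237)"
```

```text
time_s: 16.95
tcp_pos: [510.6, 350.9, 238.9]
tool_rot: [-3.141, -0.004, 0.2]
force: [0.8, 0.2, -0.2]
width: 68.3
grasp_force: 0.0
shift cm [-1.57 41.2   0.14] rot [-0.001 -0.004 -0.   ] t 16.95 tcp [510.6 350.9 238.9] F [ 0.8  0.2 -0.2] w 68.3 g 0.0
```

```bash
python3 -m handwheel '[{"offset":[-0.1,3,0],"delta_rot":[0,0,0],"fingers":0.2},{"offset":[-0.2,5.5,0],"delta_rot":[0,0,0],"fingers":0.2},{"offset":[-0.2,6,0],"delta_rot":[0,0,0],"fingers":0.2},{"offset":[-0.3,6,0],"delta_rot":[0,0,0],"fingers":0.2},{"offset":[-0.3,6,0],"delta_rot":[0,0,0],"fingers":0.2},{"offset":[-0.2,6,0],"delta_rot":[0,0,0],"fingers":0.2},{"offset":[-0.2,5.5,0],"delta_rot":[0,0,0],"fingers":0.2},{"offset":[-0.1,3.2,0],"delta_rot":[0,0,0],"fingers":0.2}]'
python3 -m handwheel '[{"offset":[0,0,2],"delta_rot":[0,0,0],"fingers":0.2},{"offset":[0,0,4],"delta_rot":[0,0,0],"fingers":0.2},{"offset":[0,0,2],"delta_rot":[0,0,0],"fingers":0.2},{"offset":[0,0,0],"delta_rot":[0,0,0],"fingers":0.2},{"offset":[0,0,0],"delta_rot":[0,0,0],"fingers":0.2}]'
python3 -c "
from h import *
go(577,-56,126)"
```

```text
time_s: 17.95
tcp_pos: [576.1, -59.4, 236.3]
tool_rot: [3.141, -0.0, 0.197]
force: [-0.5, 0.9, -0.1]
width: 68.4
grasp_force: 0.0
time_s: 18.58
tcp_pos: [576.7, -56.6, 157.2]
tool_rot: [3.141, -0.002, 0.2]
force: [0.3, 0.6, 0.4]
width: 68.4
grasp_force: 0.0
shift cm [ 0.04 -0.06  3.12] rot [ 0.001 -0.002 -0.   ] t 18.57 tcp [576.7 -56.6 157.2] F [0.3 0.6 0.4] w 68.4 g 0.0
```

```bash
python3 -m handwheel '[{"offset":[0,0,2],"delta_rot":[0,0,0],"fingers":0.2},{"offset":[0,0,1.1],"delta_rot":[0,0,0],"fingers":0.2},{"offset":[0,0,0],"delta_rot":[0,0,0],"fingers":0.2},{"offset":[0,0,0],"delta_rot":[0,0,0],"fingers":0.2}]'
python3 -m handwheel '[{"offset":[0,0,0],"delta_rot":[0,0,0],"fingers":0.75},{"offset":[0,0,0],"delta_rot":[0,0,0],"fingers":0.75},{"offset":[0,0,0],"delta_rot":[0,0,0],"fingers":0.75},{"offset":[0,0,0],"delta_rot":[0,0,0],"fingers":0.75},{"offset":[0,0,0],"delta_rot":[0,0,0],"fingers":0.75},{"offset":[0,0,0],"delta_rot":[0,0,0],"fingers":0.75}]' 45
python3 -c "
from h import *
go(420,347,230)"
```

```text
time_s: 19.08
tcp_pos: [576.5, -56.6, 126.0]
tool_rot: [3.141, -0.001, 0.2]
force: [0.6, -0.5, 0.5]
width: 68.5
grasp_force: 0.0
time_s: 19.82
tcp_pos: [576.2, -56.5, 126.0]
tool_rot: [3.141, -0.001, 0.2]
force: [-1.4, 1.8, 5.2]
width: 34.8
grasp_force: 45.2
shift cm [ -7.29 -42.65 -10.43] rot [ 0.    -0.001 -0.   ] t 19.82 tcp [576.2 -56.5 126. ] F [-1.4  1.8  5.2] w 34.8 g 45.2
```

```bash
python3 -m handwheel '[{"offset":[0,0,-1],"delta_rot":[0,0,0],"fingers":0.75},{"offset":[0,0,-2.5],"delta_rot":[0,0,0],"fingers":0.75},{"offset":[0,0,-3.5],"delta_rot":[0,0,0],"fingers":0.75},{"offset":[0,0,-3],"delta_rot":[0,0,0],"fingers":0.75},{"offset":[-0.3,-1.7,-1],"delta_rot":[0,0,0],"fingers":0.75},{"offset":[-0.6,-3.5,0],"delta_rot":[0,0,0],"fingers":0.75},{"offset":[-0.8,-4.7,0],"delta_rot":[0,0,0],"fingers":0.75},{"offset":[-0.8,-4.7,0],"delta_rot":[0,0,0],"fingers":0.75}]'
python3 -m handwheel '[{"offset":[-0.8,-4.7,0],"delta_rot":[0,0,0],"fingers":0.75},{"offset":[-0.8,-4.7,0],"delta_rot":[0,0,0],"fingers":0.75},{"offset":[-0.8,-4.7,0],"delta_rot":[0,0,0],"fingers":0.75},{"offset":[-0.8,-4.7,0],"delta_rot":[0,0,0],"fingers":0.75},{"offset":[-0.7,-4.3,0],"delta_rot":[0,0,0],"fingers":0.75},{"offset":[-0.6,-3.2,0],"delta_rot":[0,0,0],"fingers":0.75},{"offset":[-0.3,-1.7,0],"delta_rot":[0,0,0],"fingers":0.75},{"offset":[0,0,0],"delta_rot":[0,0,0],"fingers":0.75}]'
python3 -c "
from h import *
go(420,347,125)"
```

```text
time_s: 20.82
tcp_pos: [520.1, 83.6, 233.7]
tool_rot: [-3.14, 0.003, 0.199]
force: [0.2, 0.2, -3.2]
width: 34.6
grasp_force: 45.5
time_s: 21.82
tcp_pos: [418.7, 346.8, 234.4]
tool_rot: [3.14, 0.002, 0.202]
force: [1.1, -0.1, -2.0]
width: 34.8
grasp_force: 45.7
shift cm [ 0.15 -0.   10.94] rot [0.001 0.002 0.002] t 21.82 tcp [418.7 346.8 234.4] F [ 1.1 -0.1 -2. ] w 34.8 g 45.7
```

```bash
python3 -m handwheel '[{"offset":[0.15,0,2.5],"delta_rot":[0,0,0],"fingers":0.75},{"offset":[0,0,3.5],"delta_rot":[0,0,0],"fingers":0.75},{"offset":[0,0,3],"delta_rot":[0,0,0],"fingers":0.75},{"offset":[0,0,1.2],"delta_rot":[0,0,0],"fingers":0.75},{"offset":[0,0,0.4],"delta_rot":[0,0,0],"fingers":0.75},{"offset":[0,0,0.1],"delta_rot":[0,0,0],"fingers":0.75},{"offset":[0,0,0],"delta_rot":[0,0,0],"fingers":0.75},{"offset":[0,0,0],"delta_rot":[0,0,0],"fingers":0.75}]'
python3 -m handwheel '[{"offset":[0,0,0.1],"delta_rot":[0,0,0],"fingers":0.75},{"offset":[0,0,0],"delta_rot":[0,0,0],"fingers":0.75}]'
python3 -m handwheel '[{"offset":[0,0,0.1],"delta_rot":[0,0,0],"fingers":0.75},{"offset":[0,0,0],"delta_rot":[0,0,0],"fingers":0.75}]'
```

```text
time_s: 22.82
tcp_pos: [421.7, 347.1, 129.1]
tool_rot: [-3.141, -0.002, 0.2]
force: [0.0, 0.5, -3.7]
width: 34.4
grasp_force: 45.7
time_s: 23.08
tcp_pos: [421.2, 346.8, 127.3]
tool_rot: [3.142, -0.0, 0.2]
force: [-0.2, -0.3, -2.7]
width: 34.6
grasp_force: 45.7
time_s: 23.32
tcp_pos: [421.2, 346.8, 126.1]
tool_rot: [3.141, 0.0, 0.2]
force: [1.3, 1.0, -3.7]
width: 34.6
grasp_force: 45.7
```

```bash
python3 -m handwheel '[{"offset":[0,0,0.1],"delta_rot":[0,0,0],"fingers":0.75},{"offset":[0,0,0],"delta_rot":[0,0,0],"fingers":0.75}]'
python3 -m handwheel '[{"offset":[0,0,0.1],"delta_rot":[0,0,0],"fingers":0.75},{"offset":[0,0,0],"delta_rot":[0,0,0],"fingers":0.75}]'
```

```text
time_s: 23.58
tcp_pos: [421.2, 346.8, 125.1]
tool_rot: [3.141, 0.0, 0.2]
force: [-0.5, 0.2, -2.7]
width: 34.6
grasp_force: 45.7
time_s: 23.82
tcp_pos: [421.4, 346.9, 125.0]
tool_rot: [-3.141, -0.001, 0.2]
force: [-1.6, 0.5, 4.7]
width: 34.6
grasp_force: 46.5
```

```bash
python3 -m handwheel '[{"offset":[0,0,0],"delta_rot":[0,0,0],"fingers":0.5},{"offset":[0,0,0],"delta_rot":[0,0,0],"fingers":0.35},{"offset":[0,0,0],"delta_rot":[0,0,0],"fingers":0.2},{"offset":[0,0,0],"delta_rot":[0,0,0],"fingers":0.2},{"offset":[0,0,-2],"delta_rot":[0,0,0],"fingers":0.2},{"offset":[0,0,-4],"delta_rot":[0,0,0],"fingers":0.2},{"offset":[0,0,-4],"delta_rot":[0,0,0],"fingers":0.2},{"offset":[0,0,-1],"delta_rot":[0,0,0],"fingers":0.2}]'
python3 -c "
from h import *
go(565,7,230)
for n in ('top','side'): cv2.imwrite(f'pics/{n}2.png',read_camera(n)[:,:,::-1])
a=cv2.resize(cv2.imread('pics/top2.png')[170:310,235:385],None,fx=4,fy=4,interpolation=2)[:,:400+80]
b=cv2.resize(cv2.imread('pics/side2.png')[195:355,245:430],None,fx=2.5,fy=2.5,interpolation=2)[:,:310]
c=np.zeros((600,800,3),np.uint8);c[:560,:480]=a;c[:400,490:800]=b;cv2.imwrite('pics/c2.png',c)"
```

```text
time_s: 24.82
tcp_pos: [422.5, 347.6, 237.0]
tool_rot: [-3.14, -0.005, 0.2]
force: [-0.2, -0.1, -0.1]
width: 68.3
grasp_force: 0.0
shift cm [ 7.2  36.21  0.67] rot [-0.002 -0.005 -0.   ] t 24.82 tcp [422.5 347.6 237. ] F [-0.2 -0.1 -0.1] w 68.3 g 0.0
```

View pics/c2.png

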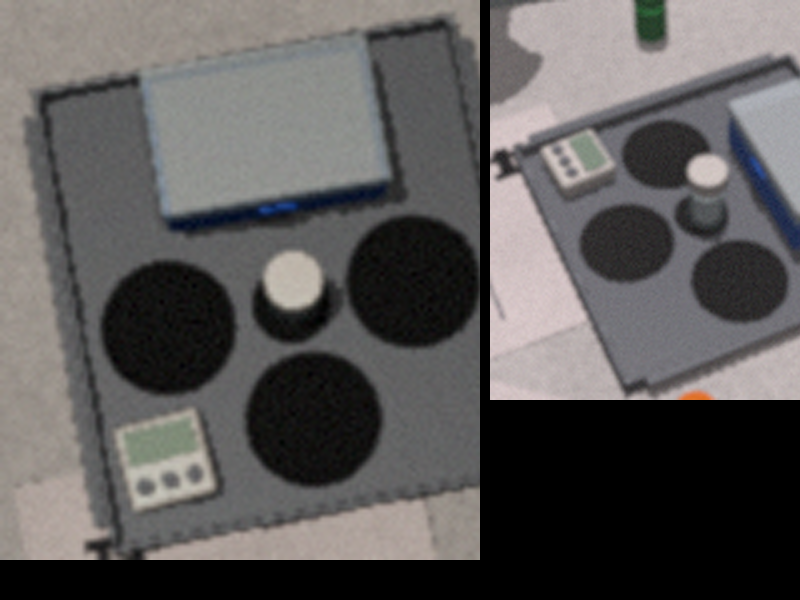

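View pics/side2.png

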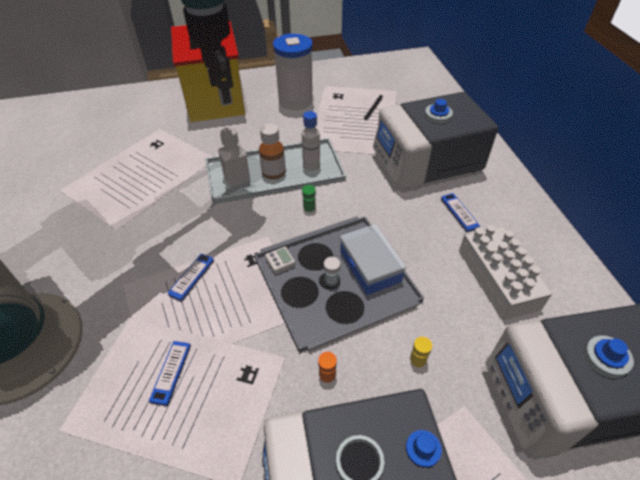

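Pads are clear, the vial is undisturbed at side (332,263) and the bottles are upright on the tray. Now I reach for the vial and refine the well.

```bash
python3 -m handwheel '[{"offset":[0.6,3,0],"delta_rot":[0,0,0],"fingers":0.3},{"offset":[1,5,0],"delta_rot":[0,0,0],"fingers":0.3},{"offset":[1,5.2,0],"delta_rot":[0,0,0],"fingers":0.3},{"offset":[1,5.2,0],"delta_rot":[0,0,0],"fingers":0.3},{"offset":[1,5.2,0],"delta_rot":[0,0,0],"fingers":0.3},{"offset":[1,5.2,0],"delta_rot":[0,0,0],"fingers":0.3},{"offset":[1,4.5,0],"delta_rot":[0,0,0],"fingers":0.3},{"offset":[0.6,2.9,0],"delta_rot":[0,0,0],"fingers":0.3}]'
python3 -m handwheel '[{"offset":[0,0,2],"delta_rot":[0,0,0],"fingers":0.3},{"offset":[0,0,4],"delta_rot":[0,0,0],"fingers":0.3},{"offset":[0,0,4],"delta_rot":[0,0,0],"fingers":0.3},{"offset":[0,0,3],"delta_rot":[0,0,0],"fingers":0.3},{"offset":[0,0,0],"delta_rot":[0,0,0],"fingers":0.3},{"offset":[0,0,0],"delta_rot":[0,0,0],"fingers":0.3}]'
python3 -c "
from h import *
go(565.2,7,54)
a=cv2.resize(cv2.imread('pics/top2.png')[205:285,460:540],None,fx=5,fy=5,interpolation=2)
b=cv2.resize(cv2.imread('pics/side2.png')[400:480,320:400],None,fx=5,fy=5,interpolation=2)
cv2.imwrite('pics/c3.png',np.hstack([a,b]))"
```

```text
time_s: 25.92
tcp_pos: [563.4, 4.2, 231.9]
tool_rot: [-3.141, 0.004, 0.198]
force: [0.2, -0.9, 0.3]
width: 59.6
grasp_force: 0.0
time_s: 26.68
tcp_pos: [563.9, 6.3, 104.3]
tool_rot: [3.142, 0.0, 0.2]
force: [0.8, 0.2, 0.1]
width: 59.9
grasp_force: 0.0
shift cm [ 0.14 -0.05  5.03] rot [ 0.  0. -0.] t 26.68 tcp [563.9   6.3 104.3] F [0.8 0.2 0.1] w 59.9 g 0.0
```

View pics/c3.png

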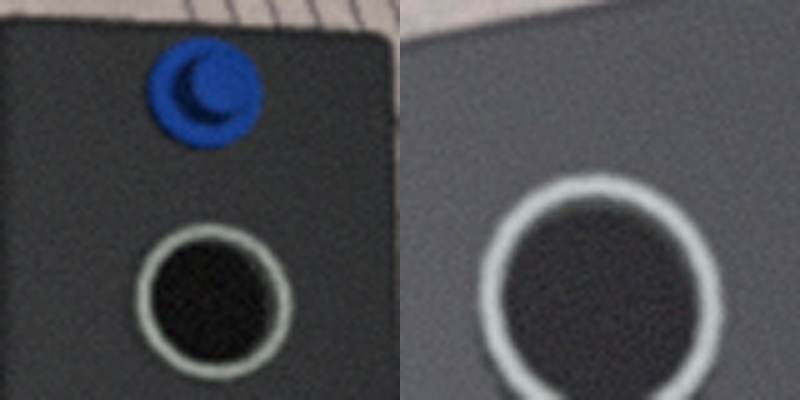

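The crop shows the collar: top view centred at about (502.6,265.1), and side view left 480, right 723, top 173 in crop coordinates. I'll fit a 58 mm circle to these extremes.

```bash
python3 - <<'E'
from h import *
from scipy.optimize import least_squares
th=np.linspace(0,2*np.pi,360)
def f(p):
    C=np.stack([p[0]+29*np.cos(th),p[1]+29*np.sin(th),p[2]+0*th])
    def q(n):
        h=P(n)@np.vstack([C,np.ones(360)]); return h[:2]/h[2]
    a,b=q('top'),q('side')
    A=lambda v,o:(v+.5)/5-.5+o
    return [a[0].min()-A(136,460),a[0].max()-A(293,460),a[1].min()-A(223,205),a[1].max()-A(381,205),b[0].min()-A(80,320),b[0].max()-A(323,320),b[1].min()-A(173,400)]
r=least_squares(f,[510,-353,138]); print(r.x,r.fun)
E
python3 -m handwheel '[{"offset":[0.1,-0.05,2],"delta_rot":[0,0,0],"fingers":0.3},{"offset":[0,0,2],"delta_rot":[0,0,0],"fingers":0.3},{"offset":[0,0,1],"delta_rot":[0,0,0],"fingers":0.3},{"offset":[0,0,0],"delta_rot":[0,0,0],"fingers":0.3},{"offset":[0,0,0],"delta_rot":[0,0,0],"fingers":0.3}]'
python3 -m handwheel '[{"offset":[0,0,0],"delta_rot":[0,0,0],"fingers":0.8},{"offset":[0,0,0],"delta_rot":[0,0,0],"fingers":0.8},{"offset":[0,0,0],"delta_rot":[0,0,0],"fingers":0.8},{"offset":[0,0,0],"delta_rot":[0,0,0],"fingers":0.8},{"offset":[0,0,0],"delta_rot":[0,0,0],"fingers":0.8},{"offset":[0,0,0],"delta_rot":[0,0,0],"fingers":0.8}]' 30
python3 -c "
from h import *
go(510.5,-353,250)"
```

```text
[ 509.11474642 -352.6554216   139.93632993] [ 0.08705612 -0.03364351 -0.48835528 -0.88795291 -0.61591373 -0.24690134
  0.21232556]
time_s: 27.3
tcp_pos: [565.4, 6.9, 55.3]
tool_rot: [3.141, -0.002, 0.2]
force: [0.8, -0.5, -0.1]
width: 59.6
grasp_force: 0.0
time_s: 28.05
tcp_pos: [565.1, 6.9, 55.0]
tool_rot: [3.141, -0.001, 0.2]
force: [0.1, 0.6, 5.4]
width: 29.1
grasp_force: 29.5
shift cm [-12.47  34.2  -19.5 ] rot [ 0.    -0.001 -0.   ] t 28.05 tcp [565.1   6.9  55. ] F [0.1 0.6 5.4] w 29.1 g 29.5
```

```bash
python3 -m handwheel '[{"offset":[0,0,-1],"delta_rot":[0,0,0],"fingers":0.8},{"offset":[0,0,-2.5],"delta_rot":[0,0,0],"fingers":0.8},{"offset":[0,0,-4],"delta_rot":[0,0,0],"fingers":0.8},{"offset":[0,0,-4],"delta_rot":[0,0,0],"fingers":0.8},{"offset":[0,0,-4],"delta_rot":[0,0,0],"fingers":0.8},{"offset":[0,0,-2],"delta_rot":[0,0,0],"fingers":0.8},{"offset":[-0.7,1.8,0],"delta_rot":[0,0,0],"fingers":0.8},{"offset":[-1.3,3.5,0],"delta_rot":[0,0,0],"fingers":0.8}]'
python3 -m handwheel '[{"offset":[-1.6,4.3,0],"delta_rot":[0,0,0],"fingers":0.8},{"offset":[-1.6,4.3,0],"delta_rot":[0,0,0],"fingers":0.8},{"offset":[-1.6,4.3,0],"delta_rot":[0,0,0],"fingers":0.8},{"offset":[-1.6,4.3,0],"delta_rot":[0,0,0],"fingers":0.8},{"offset":[-1.6,4.3,0],"delta_rot":[0,0,0],"fingers":0.8},{"offset":[-1.3,3.7,0],"delta_rot":[0,0,0],"fingers":0.8},{"offset":[-0.8,2.4,0],"delta_rot":[0,0,0],"fingers":0.8},{"offset":[-0.4,1.2,0],"delta_rot":[0,0,0],"fingers":0.8}]'
python3 -m handwheel '[{"offset":[0,0,0],"delta_rot":[0,0,0],"fingers":0.8},{"offset":[0,0,0],"delta_rot":[0,0,0],"fingers":0.8}]'
python3 -c "
from h import *
go(509.5,-353,190)"
```

```text
time_s: 29.05
tcp_pos: [554.5, -49.5, 228.3]
tool_rot: [-3.141, 0.002, 0.202]
force: [-0.1, -0.1, -0.4]
width: 28.9
grasp_force: 29.8
time_s: 30.05
tcp_pos: [508.8, -353.2, 228.2]
tool_rot: [-3.14, 0.001, 0.198]
force: [-0.4, 0.3, -0.2]
width: 28.9
grasp_force: 29.8
time_s: 30.3
tcp_pos: [509.9, -350.7, 229.2]
tool_rot: [-3.141, -0.0, 0.201]
force: [0.2, 0.5, -0.0]
width: 28.8
grasp_force: 29.8
shift cm [-0.08  0.22  3.92] rot [-0.001 -0.     0.001] t 30.3 tcp [ 509.9 -350.7  229.2] F [ 0.2  0.5 -0. ] w 28.8 g 29.8
```

```bash
python3 -m handwheel '[{"offset":[-0.05,0.2,1.5],"delta_rot":[0,0,0],"fingers":0.8},{"offset":[0,0,2],"delta_rot":[0,0,0],"fingers":0.8},{"offset":[0,0,0.8],"delta_rot":[0,0,0],"fingers":0.8},{"offset":[0,0,0],"delta_rot":[0,0,0],"fingers":0.8},{"offset":[0,0,0],"delta_rot":[0,0,0],"fingers":0.8}]'
python3 -c "
from h import *
go(509.5,-353,180)
for n in ('top','side'): cv2.imwrite(f'pics/{n}3.png',read_camera(n)[:,:,::-1])
a=cv2.resize(cv2.imread('pics/top3.png')[205:285,460:540],None,fx=5,fy=5,interpolation=2)
b=cv2.resize(cv2.imread('pics/side3.png')[400:480,320:400],None,fx=5,fy=5,interpolation=2)
cv2.imwrite('pics/c4.png',np.hstack([a,b]))"
```

```text
time_s: 30.92
tcp_pos: [510.1, -354.2, 186.9]
tool_rot: [3.141, -0.001, 0.2]
force: [0.3, -0.2, -0.9]
width: 29.0
grasp_force: 29.8
shift cm [-0.03 -0.13  0.69] rot [ 0.001 -0.001  0.   ] t 30.93 tcp [ 510.1 -354.2  186.9] F [ 0.3 -0.2 -0.9] w 29.0 g 29.8
```

View pics/c4.png

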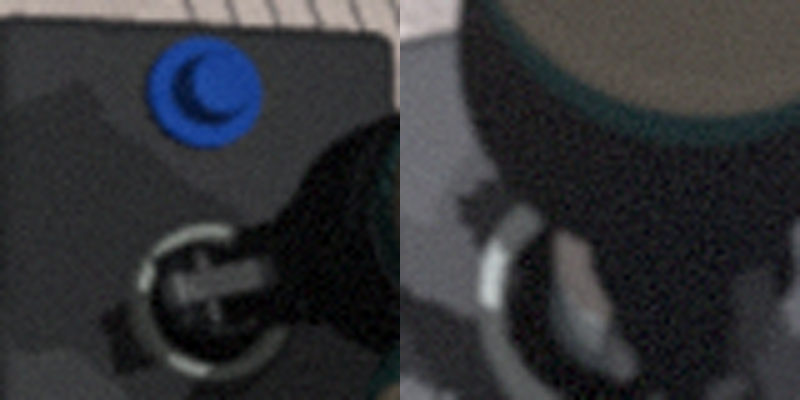

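```bash
python3 -c "
from h import *
t=np.linspace(0,6.28,100)
for z in (136,175,191):
  q=np.array([proj('side',[510.1+14.7*np.cos(a),-354.2+14.7*np.sin(a),z]) for a in t]); q=(q-[320,400])*5+[400,0]
  print(z,q.min(0),q.max(0))
"
python3 -m handwheel '[{"offset":[0,-0.1,0.3],"delta_rot":[0,0,0],"fingers":0.8},{"offset":[0,0,0],"delta_rot":[0,0,0],"fingers":0.8},{"offset":[0,0,0],"delta_rot":[0,0,0],"fingers":0.8}]'
python3 -m handwheel '[{"offset":[0,0,0.1],"delta_rot":[0,0,0],"fingers":0.8},{"offset":[0,0,0],"delta_rot":[0,0,0],"fingers":0.8}]'
python3 -m handwheel '[{"offset":[0,0,0.1],"delta_rot":[0,0,0],"fingers":0.8},{"offset":[0,0,0],"delta_rot":[0,0,0],"fingers":0.8}]'
```

```text
136 [540.18297514 243.42153675] [663.75451662 374.44298735]
175 [546.9784708  189.08772536] [677.54117436 325.59495025]
191 [549.99260578 165.01891637] [683.65775218 303.89516131]
time_s: 31.4
tcp_pos: [509.4, -353.1, 183.4]
tool_rot: [3.141, -0.0, 0.2]
force: [-0.1, -0.4, 0.7]
width: 28.7
grasp_force: 29.8
time_s: 31.65
tcp_pos: [509.6, -353.3, 183.0]
tool_rot: [3.141, -0.001, 0.2]
force: [-0.2, 0.6, 2.4]
width: 28.8
grasp_force: 30.1
time_s: 31.9
tcp_pos: [509.7, -353.3, 182.9]
tool_rot: [3.14, -0.001, 0.2]
force: [0.1, 1.2, 7.4]
width: 29.0
grasp_force: 30.5
```

```bash
python3 -m handwheel '[{"offset":[0,0,-0.1],"delta_rot":[0,0,0],"fingers":0.6},{"offset":[0,0,0],"delta_rot":[0,0,0],"fingers":0.5},{"offset":[0,0,0],"delta_rot":[0,0,0],"fingers":0.4},{"offset":[0,0,0],"delta_rot":[0,0,0],"fingers":0.35},{"offset":[0,0,-2],"delta_rot":[0,0,0],"fingers":0.35},{"offset":[0,0,-3],"delta_rot":[0,0,0],"fingers":0.35},{"offset":[-0.5,-2,-1],"delta_rot":[0,0,0],"fingers":0.2},{"offset":[-1.5,-4.8,0],"delta_rot":[0,0,0],"fingers":0.2}]'
python3 -m handwheel '[{"offset":[-1.5,-5,0],"delta_rot":[0,0,0],"fingers":0.2},{"offset":[-1.5,-5,0],"delta_rot":[0,0,0],"fingers":0.2},{"offset":[-1.5,-5,0],"delta_rot":[0,0,0],"fingers":0.2},{"offset":[-1.5,-5,0],"delta_rot":[0,0,0],"fingers":0.2},{"offset":[0,-5,0],"delta_rot":[0,0,0],"fingers":0.2},{"offset":[0,-5,0],"delta_rot":[0,0,0],"fingers":0.2},{"offset":[0,-5,0],"delta_rot":[0,0,0],"fingers":0.2},{"offset":[0,-5,0],"delta_rot":[0,0,0],"fingers":0.2}]'
python3 -c "
from h import *
go(421.4,346.9,240)
for n in ('top','side'): cv2.imwrite(f'pics/{n}4.png',read_camera(n)[:,:,::-1])
a=cv2.resize(cv2.imread('pics/top4.png')[205:285,460:540],None,fx=5,fy=5,interpolation=2)
b=cv2.resize(cv2.imread('pics/side4.png')[400:480,320:400],None,fx=5,fy=5,interpolation=2)
cv2.imwrite('pics/c5.png',np.hstack([a,b]))"
```

```text
time_s: 32.9
tcp_pos: [476.5, -290.3, 242.3]
tool_rot: [3.141, -0.001, 0.199]
force: [-0.7, 0.9, -0.4]
width: 68.2
grasp_force: 0.0
time_s: 33.9
tcp_pos: [335.7, 91.4, 241.6]
tool_rot: [-3.141, 0.001, 0.2]
force: [1.0, -0.1, -0.3]
width: 68.5
grasp_force: 0.0
shift cm [ 13.47 -23.34   0.16] rot [-0.     0.001 -0.   ] t 33.9 tcp [335.7  91.4 241.6] F [ 1.  -0.1 -0.3] w 68.5 g 0.0
```

View pics/c5.png

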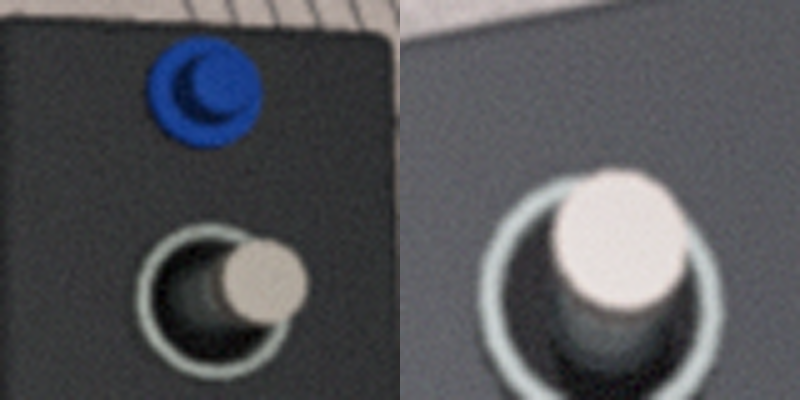

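The vial stands within the collar, with its cap at top crop (263,281) and side crop (621,240). I'll check its position and height numerically.

```bash
python3 -c "
from h import *
A=lambda u,v,o,p:((u+.5)/5-.5+o,(v+.5)/5-.5+p)
print(tri(A(263,281,460,205),A(221,240,320,400)).ravel())"
python3 -m handwheel '[{"offset":[1,-2,0],"delta_rot":[0,0,0],"fingers":0.2},{"offset":[2.2,-4,0],"delta_rot":[0,0,0],"fingers":0.2},{"offset":[2.6,-4.5,0],"delta_rot":[0,0,0],"fingers":0.2},{"offset":[2.6,-4.5,0],"delta_rot":[0,0,0],"fingers":0.2},{"offset":[2.4,-4,0],"delta_rot":[0,0,0],"fingers":0.2},{"offset":[1.8,-2.8,0],"delta_rot":[0,0,0],"fingers":0.2},{"offset":[0.8,-1.5,0],"delta_rot":[0,0,0],"fingers":0.2},{"offset":[0,0,0],"delta_rot":[0,0,0],"fingers":0.2}]'
python3 -c "
from h import *
go(421.3,346.9,125)"
```

```text
[ 510.66623557 -353.2693668   183.80052945]
time_s: 35.0
tcp_pos: [422.9, 344.2, 241.6]
tool_rot: [3.14, 0.001, 0.2]
force: [0.1, -1.8, -0.3]
width: 68.4
grasp_force: 0.0
shift cm [-0.08 -0.31 11.66] rot [0.001 0.001 0.   ] t 35.0 tcp [422.9 344.2 241.6] F [ 0.1 -1.8 -0.3] w 68.4 g 0.0
```

```bash
python3 -m handwheel '[{"offset":[-0.1,-0.3,2],"delta_rot":[0,0,0],"fingers":0.2},{"offset":[0,0,4],"delta_rot":[0,0,0],"fingers":0.2},{"offset":[0,0,3.5],"delta_rot":[0,0,0],"fingers":0.2},{"offset":[0,0,2],"delta_rot":[0,0,0],"fingers":0.2},{"offset":[0,0,0],"delta_rot":[0,0,0],"fingers":0.2},{"offset":[0,0,0],"delta_rot":[0,0,0],"fingers":0.2},{"offset":[0,0,0],"delta_rot":[0,0,0],"fingers":0.2}]'
python3 -c "
from h import *
go(421.3,346.9,125)"
```

```text
time_s: 35.88
tcp_pos: [422.3, 347.4, 128.6]
tool_rot: [-3.141, -0.002, 0.199]
force: [-0.2, 0.6, 0.6]
width: 68.1
grasp_force: 0.0
shift cm [-0.11  0.03  0.36] rot [-0.001 -0.002 -0.   ] t 35.88 tcp [422.3 347.4 128.6] F [-0.2  0.6  0.6] w 68.1 g 0.0
```

```bash
python3 -m handwheel '[{"offset":[0,0,0.2],"delta_rot":[0,0,0],"fingers":0.2},{"offset":[0,0,0],"delta_rot":[0,0,0],"fingers":0.2},{"offset":[0,0,0],"delta_rot":[0,0,0],"fingers":0.2}]'
```

```text
time_s: 36.25
tcp_pos: [421.7, 347.4, 125.3]
tool_rot: [3.141, -0.0, 0.2]
force: [0.3, 0.0, 0.2]
width: 67.9
grasp_force: 0.0
```

```bash
python3 -m handwheel '[{"offset":[0,0,0],"delta_rot":[0,0,0],"fingers":0.75},{"offset":[0,0,0],"delta_rot":[0,0,0],"fingers":0.75},{"offset":[0,0,0],"delta_rot":[0,0,0],"fingers":0.75},{"offset":[0,0,0],"delta_rot":[0,0,0],"fingers":0.75},{"offset":[0,0,0],"delta_rot":[0,0,0],"fingers":0.75},{"offset":[0,0,0],"delta_rot":[0,0,0],"fingers":0.75}]' 45
python3 -m handwheel '[{"offset":[0,0,-1],"delta_rot":[0,0,0],"fingers":0.75},{"offset":[0,0,-2.5],"delta_rot":[0,0,0],"fingers":0.75},{"offset":[0,0,-3.5],"delta_rot":[0,0,0],"fingers":0.75},{"offset":[0,0,-3],"delta_rot":[0,0,0],"fingers":0.75},{"offset":[0.3,1.7,-1],"delta_rot":[0,0,0],"fingers":0.75},{"offset":[0.6,3.5,0],"delta_rot":[0,0,0],"fingers":0.75},{"offset":[0.8,4.7,0],"delta_rot":[0,0,0],"fingers":0.75},{"offset":[0.8,4.7,0],"delta_rot":[0,0,0],"fingers":0.75}]'
python3 -m handwheel '[{"offset":[0.8,4.7,0],"delta_rot":[0,0,0],"fingers":0.75},{"offset":[0.8,4.7,0],"delta_rot":[0,0,0],"fingers":0.75},{"offset":[0.8,4.7,0],"delta_rot":[0,0,0],"fingers":0.75},{"offset":[0.8,4.7,0],"delta_rot":[0,0,0],"fingers":0.75},{"offset":[0.7,4.3,0],"delta_rot":[0,0,0],"fingers":0.75},{"offset":[0.6,3.2,0],"delta_rot":[0,0,0],"fingers":0.75},{"offset":[0.3,1.7,0],"delta_rot":[0,0,0],"fingers":0.75},{"offset":[0,0,0],"delta_rot":[0,0,0],"fingers":0.75}]'
python3 -m handwheel '[{"offset":[0,0,0],"delta_rot":[0,0,0],"fingers":0.75},{"offset":[0,0,0],"delta_rot":[0,0,0],"fingers":0.75}]'
python3 -c "
from h import *
go(577,-56.4,126)"
```

```text
time_s: 37.0
tcp_pos: [421.9, 347.5, 125.5]
tool_rot: [-3.142, -0.001, 0.2]
force: [-0.2, -0.3, 3.5]
width: 34.5
grasp_force: 45.2
time_s: 38.0
tcp_pos: [474.6, 206.7, 234.0]
tool_rot: [3.14, 0.003, 0.2]
force: [1.0, 0.4, -3.6]
width: 34.7
grasp_force: 45.6
time_s: 39.0
tcp_pos: [577.2, -56.6, 234.3]
tool_rot: [-3.141, 0.002, 0.198]
force: [0.4, 0.3, -2.6]
width: 35.0
grasp_force: 45.7
time_s: 39.25
tcp_pos: [577.2, -54.4, 235.3]
tool_rot: [-3.141, 0.0, 0.201]
force: [0.0, -0.1, -3.0]
width: 35.0
grasp_force: 45.7
shift cm [-0.06  0.2  10.93] rot [-0.001  0.     0.001] t 39.25 tcp [577.2 -54.4 235.3] F [ 0.  -0.1 -3. ] w 35.0 g 45.7
```

```bash
python3 -m handwheel '[{"offset":[-0.05,0.15,2.5],"delta_rot":[0,0,0],"fingers":0.75},{"offset":[0,0,3.5],"delta_rot":[0,0,0],"fingers":0.75},{"offset":[0,0,3],"delta_rot":[0,0,0],"fingers":0.75},{"offset":[0,0,1.2],"delta_rot":[0,0,0],"fingers":0.75},{"offset":[0,0,0.3],"delta_rot":[0,0,0],"fingers":0.75},{"offset":[0,0,0],"delta_rot":[0,0,0],"fingers":0.75},{"offset":[0,0,0],"delta_rot":[0,0,0],"fingers":0.75},{"offset":[0,0,0],"delta_rot":[0,0,0],"fingers":0.75}]'
python3 -c "
from h import *
go(577,-56.4,126.5)"
```

```text
time_s: 40.25
tcp_pos: [578.0, -57.4, 131.1]
tool_rot: [3.141, -0.001, 0.2]
force: [0.1, 0.9, -3.3]
width: 34.8
grasp_force: 45.7
shift cm [-0.08 -0.11  0.46] rot [ 0.001 -0.001 -0.   ] t 40.25 tcp [578.  -57.4 131.1] F [ 0.1  0.9 -3.3] w 34.8 g 45.7
```

```bash
python3 -m handwheel '[{"offset":[-0.05,-0.05,0.2],"delta_rot":[0,0,0],"fingers":0.75},{"offset":[0,0,0],"delta_rot":[0,0,0],"fingers":0.75},{"offset":[0,0,0],"delta_rot":[0,0,0],"fingers":0.75},{"offset":[0,0,0],"delta_rot":[0,0,0],"fingers":0.75}]'
python3 -m handwheel '[{"offset":[0,0,0.1],"delta_rot":[0,0,0],"fingers":0.75},{"offset":[0,0,0],"delta_rot":[0,0,0],"fingers":0.75}]'
```

```text
time_s: 40.75
tcp_pos: [577.0, -56.9, 128.3]
tool_rot: [3.142, -0.0, 0.2]
force: [0.0, -0.1, -3.7]
width: 34.3
grasp_force: 45.7
time_s: 41.0
tcp_pos: [576.9, -56.8, 127.2]
tool_rot: [-3.142, 0.0, 0.2]
force: [0.4, 0.6, -4.2]
width: 34.9
grasp_force: 45.7
```

```bash
python3 -m handwheel '[{"offset":[0,0,0.07],"delta_rot":[0,0,0],"fingers":0.75},{"offset":[0,0,0],"delta_rot":[0,0,0],"fingers":0.75}]'
python3 -m handwheel '[{"offset":[0,0,0.07],"delta_rot":[0,0,0],"fingers":0.75},{"offset":[0,0,0],"delta_rot":[0,0,0],"fingers":0.75}]'
```

```text
time_s: 41.25
tcp_pos: [577.0, -56.8, 126.5]
tool_rot: [3.142, 0.0, 0.2]
force: [-0.1, -0.2, -3.3]
width: 34.8
grasp_force: 45.7
time_s: 41.5
tcp_pos: [577.1, -56.8, 126.5]
tool_rot: [3.141, -0.0, 0.2]
force: [-0.9, 0.6, 2.2]
width: 34.4
grasp_force: 46.2
```

```bash
python3 -m handwheel '[{"offset":[0,0,0],"delta_rot":[0,0,0],"fingers":0.5},{"offset":[0,0,0],"delta_rot":[0,0,0],"fingers":0.35},{"offset":[0,0,0],"delta_rot":[0,0,0],"fingers":0.2},{"offset":[0,0,0],"delta_rot":[0,0,0],"fingers":0.2},{"offset":[0,0,-2],"delta_rot":[0,0,0],"fingers":0.2},{"offset":[0,0,-4],"delta_rot":[0,0,0],"fingers":0.2},{"offset":[0,0,-4],"delta_rot":[0,0,0],"fingers":0.2},{"offset":[0,0,-1],"delta_rot":[0,0,0],"fingers":0.2}]'
python3 -m handwheel '[{"offset":[0.1,-3,0],"delta_rot":[0,0,0],"fingers":0.2},{"offset":[0.2,-5.5,0],"delta_rot":[0,0,0],"fingers":0.2},{"offset":[0.2,-6,0],"delta_rot":[0,0,0],"fingers":0.2},{"offset":[0.3,-6,0],"delta_rot":[0,0,0],"fingers":0.2},{"offset":[0.3,-6,0],"delta_rot":[0,0,0],"fingers":0.2},{"offset":[0.2,-6,0],"delta_rot":[0,0,0],"fingers":0.2},{"offset":[0.2,-5.5,0],"delta_rot":[0,0,0],"fingers":0.2},{"offset":[0.1,-3.2,0],"delta_rot":[0,0,0],"fingers":0.2}]'
python3 -m handwheel '[{"offset":[0,0,2],"delta_rot":[0,0,0],"fingers":0.2},{"offset":[0,0,4],"delta_rot":[0,0,0],"fingers":0.2},{"offset":[0,0,2],"delta_rot":[0,0,0],"fingers":0.2},{"offset":[0,0,0],"delta_rot":[0,0,0],"fingers":0.2},{"offset":[0,0,0],"delta_rot":[0,0,0],"fingers":0.2},{"offset":[0,0,0],"delta_rot":[0,0,0],"fingers":0.2}]'
python3 -c "
from h import *
go(510,350.5,117.5)"
```

```text
time_s: 42.5
tcp_pos: [578.4, -57.1, 238.8]
tool_rot: [3.139, -0.005, 0.2]
force: [-0.2, -0.2, -0.8]
width: 68.2
grasp_force: 0.0
time_s: 43.5
tcp_pos: [509.5, 352.6, 234.3]
tool_rot: [3.141, 0.002, 0.202]
force: [1.2, -0.4, 0.3]
width: 68.3
grasp_force: 0.0
time_s: 44.25
tcp_pos: [511.6, 350.4, 157.0]
tool_rot: [-3.141, -0.002, 0.2]
force: [0.3, -0.9, 0.0]
width: 68.0
grasp_force: 0.0
shift cm [-0.16 -0.04  3.95] rot [-0.001 -0.002 -0.   ] t 44.25 tcp [511.6 350.4 157. ] F [ 0.3 -0.9  0. ] w 68.0 g 0.0
```

```bash
python3 -m handwheel '[{"offset":[-0.1,-0.03,2],"delta_rot":[0,0,0],"fingers":0.2},{"offset":[0,0,1.85],"delta_rot":[0,0,0],"fingers":0.2},{"offset":[0,0,0],"delta_rot":[0,0,0],"fingers":0.2},{"offset":[0,0,0],"delta_rot":[0,0,0],"fingers":0.2},{"offset":[0,0,0],"delta_rot":[0,0,0],"fingers":0.2}]'
python3 -m handwheel '[{"offset":[0,0,0],"delta_rot":[0,0,0],"fingers":0.7},{"offset":[0,0,0],"delta_rot":[0,0,0],"fingers":0.7},{"offset":[0,0,0],"delta_rot":[0,0,0],"fingers":0.7},{"offset":[0,0,0],"delta_rot":[0,0,0],"fingers":0.7},{"offset":[0,0,0],"delta_rot":[0,0,0],"fingers":0.7},{"offset":[0,0,0],"delta_rot":[0,0,0],"fingers":0.7}]' 45
```

```text
time_s: 44.88
tcp_pos: [510.6, 350.6, 118.6]
tool_rot: [-3.141, -0.002, 0.2]
force: [0.6, 0.4, 0.4]
width: 68.4
grasp_force: 0.0
time_s: 45.62
tcp_pos: [510.2, 350.3, 118.1]
tool_rot: [3.142, -0.001, 0.2]
force: [-0.7, -1.5, 4.3]
width: 38.9
grasp_force: 45.6
```

```bash
python3 -m handwheel '[{"offset":[0,0,-1],"delta_rot":[0,0,0],"fingers":0.7},{"offset":[0,0,-2.5],"delta_rot":[0,0,0],"fingers":0.7},{"offset":[0,0,-3.5],"delta_rot":[0,0,0],"fingers":0.7},{"offset":[0,0,-3],"delta_rot":[0,0,0],"fingers":0.7},{"offset":[-0.4,1.7,-1],"delta_rot":[0,0,0],"fingers":0.7},{"offset":[-0.8,3.4,0],"delta_rot":[0,0,0],"fingers":0.7},{"offset":[-1,4.3,0],"delta_rot":[0,0,0],"fingers":0.7},{"offset":[-1,4.3,0],"delta_rot":[0,0,0],"fingers":0.7}]'
python3 -m handwheel '[{"offset":[-1,4.3,0],"delta_rot":[0,0,0],"fingers":0.7},{"offset":[-1,4.3,0],"delta_rot":[0,0,0],"fingers":0.7},{"offset":[-1,4.3,0],"delta_rot":[0,0,0],"fingers":0.7},{"offset":[-0.9,4,0],"delta_rot":[0,0,0],"fingers":0.7},{"offset":[-0.7,2.7,0],"delta_rot":[0,0,0],"fingers":0.7},{"offset":[-0.3,1.2,0],"delta_rot":[0,0,0],"fingers":0.7},{"offset":[0,0,0],"delta_rot":[0,0,0],"fingers":0.7},{"offset":[0,0,0],"delta_rot":[0,0,0],"fingers":0.7}]'
python3 -m handwheel '[{"offset":[0,0,2.5],"delta_rot":[0,0,0],"fingers":0.7},{"offset":[0,0,3.5],"delta_rot":[0,0,0],"fingers":0.7},{"offset":[0,0,2.5],"delta_rot":[0,0,0],"fingers":0.7},{"offset":[0,0,0.9],"delta_rot":[0,0,0],"fingers":0.7},{"offset":[0,0,0],"delta_rot":[0,0,0],"fingers":0.7},{"offset":[0,0,0],"delta_rot":[0,0,0],"fingers":0.7},{"offset":[0,0,0],"delta_rot":[0,0,0],"fingers":0.7},{"offset":[0,0,0],"delta_rot":[0,0,0],"fingers":0.7}]'
python3 -c "
from h import *
go(499.6,-4,119)"
```

```text
time_s: 46.62
tcp_pos: [504.3, 207.2, 226.0]
tool_rot: [3.141, 0.003, 0.2]
force: [0.3, 0.2, -2.3]
width: 38.9
grasp_force: 45.7
time_s: 47.62
tcp_pos: [498.7, -3.2, 227.1]
tool_rot: [-3.141, 0.0, 0.2]
force: [0.1, -0.9, -2.1]
width: 39.1
grasp_force: 45.7
time_s: 48.62
tcp_pos: [499.3, -4.0, 134.0]
tool_rot: [3.141, -0.001, 0.2]
force: [0.2, 0.3, -2.2]
width: 38.8
grasp_force: 45.8
shift cm [0.03 0.   1.5 ] rot [ 0.001 -0.001 -0.   ] t 48.62 tcp [499.3  -4.  134. ] F [ 0.2  0.3 -2.2] w 38.8 g 45.8
```

```bash
python3 -m handwheel '[{"offset":[0.03,0,0.9],"delta_rot":[0,0,0],"fingers":0.7},{"offset":[0,0,0.3],"delta_rot":[0,0,0],"fingers":0.7},{"offset":[0,0,0],"delta_rot":[0,0,0],"fingers":0.7},{"offset":[0,0,0],"delta_rot":[0,0,0],"fingers":0.7},{"offset":[0,0,0],"delta_rot":[0,0,0],"fingers":0.7}]'
python3 -m handwheel '[{"offset":[0,0,0.1],"delta_rot":[0,0,0],"fingers":0.7},{"offset":[0,0,0],"delta_rot":[0,0,0],"fingers":0.7}]'
python3 -m handwheel '[{"offset":[0,0,0.1],"delta_rot":[0,0,0],"fingers":0.7},{"offset":[0,0,0],"delta_rot":[0,0,0],"fingers":0.7}]'
```

```text
time_s: 49.25
tcp_pos: [499.4, -3.9, 121.5]
tool_rot: [3.141, -0.0, 0.2]
force: [-0.2, -0.8, -1.8]
width: 38.9
grasp_force: 45.8
time_s: 49.5
tcp_pos: [499.2, -3.9, 120.3]
tool_rot: [3.142, 0.0, 0.2]
force: [-0.7, -0.3, -1.9]
width: 38.7
grasp_force: 45.8
time_s: 49.75
tcp_pos: [499.2, -3.9, 119.3]
tool_rot: [3.142, 0.0, 0.2]
force: [-0.8, -0.4, -1.6]
width: 38.3
grasp_force: 45.8
```

```bash
python3 -m handwheel '[{"offset":[0,0,0.08],"delta_rot":[0,0,0],"fingers":0.7},{"offset":[0,0,0],"delta_rot":[0,0,0],"fingers":0.7}]'
python3 -m handwheel '[{"offset":[0,0,0.05],"delta_rot":[0,0,0],"fingers":0.7},{"offset":[0,0,0],"delta_rot":[0,0,0],"fingers":0.7}]'
```

```text
time_s: 50.0
tcp_pos: [499.4, -4.0, 119.1]
tool_rot: [3.141, -0.001, 0.2]
force: [-0.5, -0.2, 3.5]
width: 38.6
grasp_force: 46.4
time_s: 50.25
tcp_pos: [499.5, -4.0, 119.0]
tool_rot: [3.141, -0.001, 0.2]
force: [-2.1, 0.2, 7.0]
width: 38.7
grasp_force: 46.7
```

```bash
python3 -m handwheel '[{"offset":[0,0,-0.05],"delta_rot":[0,0,0],"fingers":0.45},{"offset":[0,0,0],"delta_rot":[0,0,0],"fingers":0.3},{"offset":[0,0,0],"delta_rot":[0,0,0],"fingers":0.2},{"offset":[0,0,0],"delta_rot":[0,0,0],"fingers":0.2},{"offset":[0,0,-2],"delta_rot":[0,0,0],"fingers":0.2},{"offset":[0,0,-4],"delta_rot":[0,0,0],"fingers":0.2},{"offset":[0,0,-4.5],"delta_rot":[0,0,0],"fingers":0.2},{"offset":[0,0,-2],"delta_rot":[0,0,0],"fingers":0.2}]'
python3 -m handwheel '[{"offset":[1.5,-3,0],"delta_rot":[0,0,0],"fingers":0.2},{"offset":[2.4,-4.6,0],"delta_rot":[0,0,0],"fingers":0.2},{"offset":[2.4,-4.6,0],"delta_rot":[0,0,0],"fingers":0.2},{"offset":[2.4,-4.6,0],"delta_rot":[0,0,0],"fingers":0.2},{"offset":[2.4,-4.6,0],"delta_rot":[0,0,0],"fingers":0.2},{"offset":[2.4,-4.6,0],"delta_rot":[0,0,0],"fingers":0.2},{"offset":[2.3,-4.6,0],"delta_rot":[0,0,0],"fingers":0.2},{"offset":[1.2,-2.2,0],"delta_rot":[0,0,0],"fingers":0.2}]'
python3 -m handwheel '[{"offset":[0,0,2],"delta_rot":[0,0,0],"fingers":0.2},{"offset":[0,0,3],"delta_rot":[0,0,0],"fingers":0.2},{"offset":[0,0,2],"delta_rot":[0,0,0],"fingers":0.2},{"offset":[0,0,0],"delta_rot":[0,0,0],"fingers":0.2},{"offset":[0,0,0],"delta_rot":[0,0,0],"fingers":0.2},{"offset":[0,0,0],"delta_rot":[0,0,0],"fingers":0.2},{"offset":[0,0,0],"delta_rot":[0,0,0],"fingers":0.2},{"offset":[0,0,0],"delta_rot":[0,0,0],"fingers":0.2}]'
python3 -c "
from h import *
go(601,351.5,139.3)"
```

```text
time_s: 51.25
tcp_pos: [500.4, -4.0, 246.2]
tool_rot: [3.14, -0.004, 0.2]
force: [-0.3, 0.4, -0.1]
width: 68.0
grasp_force: 0.0
time_s: 52.25
tcp_pos: [600.9, 354.2, 242.7]
tool_rot: [-3.141, 0.0, 0.202]
force: [-0.4, -0.1, -0.7]
width: 68.2
grasp_force: 0.0
time_s: 53.25
tcp_pos: [600.9, 351.4, 174.1]
tool_rot: [-3.141, -0.001, 0.2]
force: [-0.1, -0.1, -0.5]
width: 68.1
grasp_force: 0.0
shift cm [ 0.01 -0.01  3.48] rot [-0.    -0.001 -0.   ] t 53.25 tcp [600.9 351.4 174.1] F [-0.1 -0.1 -0.5] w 68.1 g 0.0
```

```bash
python3 -m handwheel '[{"offset":[0,0,2],"delta_rot":[0,0,0],"fingers":0.2},{"offset":[0,0,1.45],"delta_rot":[0,0,0],"fingers":0.2},{"offset":[0,0,0],"delta_rot":[0,0,0],"fingers":0.2},{"offset":[0,0,0],"delta_rot":[0,0,0],"fingers":0.2},{"offset":[0,0,0],"delta_rot":[0,0,0],"fingers":0.2}]'
python3 -m handwheel '[{"offset":[0,0,0],"delta_rot":[0,0,0],"fingers":0.8},{"offset":[0,0,0],"delta_rot":[0,0,0],"fingers":0.8},{"offset":[0,0,0],"delta_rot":[0,0,0],"fingers":0.8},{"offset":[0,0,0],"delta_rot":[0,0,0],"fingers":0.8},{"offset":[0,0,0],"delta_rot":[0,0,0],"fingers":0.8},{"offset":[0,0,0],"delta_rot":[0,0,0],"fingers":0.8}]' 40
python3 -m handwheel '[{"offset":[0,0,-1],"delta_rot":[0,0,0],"fingers":0.8},{"offset":[0,0,-2.5],"delta_rot":[0,0,0],"fingers":0.8},{"offset":[0,0,-3.5],"delta_rot":[0,0,0],"fingers":0.8},{"offset":[0,0,-3],"delta_rot":[0,0,0],"fingers":0.8},{"offset":[-0.7,1.7,-1],"delta_rot":[0,0,0],"fingers":0.8},{"offset":[-1.3,3.2,0],"delta_rot":[0,0,0],"fingers":0.8},{"offset":[-1.5,3.7,0],"delta_rot":[0,0,0],"fingers":0.8},{"offset":[-1.5,3.7,0],"delta_rot":[0,0,0],"fingers":0.8}]'
python3 -m handwheel '[{"offset":[-1.5,3.7,0],"delta_rot":[0,0,0],"fingers":0.8},{"offset":[-1.5,3.7,0],"delta_rot":[0,0,0],"fingers":0.8},{"offset":[-1.3,3.2,0],"delta_rot":[0,0,0],"fingers":0.8},{"offset":[-1,2.3,0],"delta_rot":[0,0,0],"fingers":0.8},{"offset":[-0.5,1.3,0],"delta_rot":[0,0,0],"fingers":0.8},{"offset":[0,0,0],"delta_rot":[0,0,0],"fingers":0.8},{"offset":[0,0,0],"delta_rot":[0,0,0],"fingers":0.8},{"offset":[0,0,0],"delta_rot":[0,0,0],"fingers":0.8}]'
python3 -c "
from h import *
go(547,70,140)"
```

```text
time_s: 53.88
tcp_pos: [601.2, 351.5, 139.9]
tool_rot: [-3.141, -0.001, 0.2]
force: [-0.3, -1.2, -0.2]
width: 68.3
grasp_force: 0.0
time_s: 54.62
tcp_pos: [601.0, 351.3, 139.5]
tool_rot: [-3.142, -0.001, 0.2]
force: [-0.3, 0.1, 3.8]
width: 28.7
grasp_force: 39.7
time_s: 55.62
tcp_pos: [574.5, 218.3, 247.5]
tool_rot: [3.14, 0.004, 0.2]
force: [-1.6, 0.4, -0.9]
width: 28.7
grasp_force: 39.7
time_s: 56.62
tcp_pos: [547.6, 71.0, 248.9]
tool_rot: [-3.141, 0.0, 0.201]
force: [0.5, 0.6, -2.4]
width: 28.5
grasp_force: 39.8
shift cm [-0.08  0.09 10.89] rot [-0.     0.     0.001] t 56.62 tcp [547.6  71.  248.9] F [ 0.5  0.6 -2.4] w 28.5 g 39.8
```

```bash
python3 -m handwheel '[{"offset":[-0.05,0.06,2.5],"delta_rot":[0,0,0],"fingers":0.8},{"offset":[0,0,3.5],"delta_rot":[0,0,0],"fingers":0.8},{"offset":[0,0,3],"delta_rot":[0,0,0],"fingers":0.8},{"offset":[0,0,1],"delta_rot":[0,0,0],"fingers":0.8},{"offset":[0,0,0.4],"delta_rot":[0,0,0],"fingers":0.8},{"offset":[0,0,0],"delta_rot":[0,0,0],"fingers":0.8},{"offset":[0,0,0],"delta_rot":[0,0,0],"fingers":0.8},{"offset":[0,0,0],"delta_rot":[0,0,0],"fingers":0.8}]'
python3 -m handwheel '[{"offset":[0,0,0.1],"delta_rot":[0,0,0],"fingers":0.8},{"offset":[0,0,0],"delta_rot":[0,0,0],"fingers":0.8}]'
python3 -m handwheel '[{"offset":[0,0,0.1],"delta_rot":[0,0,0],"fingers":0.8},{"offset":[0,0,0],"delta_rot":[0,0,0],"fingers":0.8}]'
```

```text
time_s: 57.62
tcp_pos: [547.6, 69.5, 145.9]
tool_rot: [3.141, -0.002, 0.2]
force: [-0.4, -0.5, -1.3]
width: 29.2
grasp_force: 39.8
time_s: 57.88
tcp_pos: [547.1, 69.4, 144.1]
tool_rot: [3.142, -0.0, 0.2]
force: [-0.2, -0.8, -1.9]
width: 28.8
grasp_force: 39.8
time_s: 58.12
tcp_pos: [547.1, 69.4, 142.9]
tool_rot: [3.142, 0.0, 0.2]
force: [-0.3, 0.8, -0.8]
width: 28.9
grasp_force: 39.8
```

```bash
python3 -m handwheel '[{"offset":[0,-0.04,0.1],"delta_rot":[0,0,0],"fingers":0.8},{"offset":[0,0,0],"delta_rot":[0,0,0],"fingers":0.8}]'
python3 -m handwheel '[{"offset":[0,0,0.1],"delta_rot":[0,0,0],"fingers":0.8},{"offset":[0,0,0],"delta_rot":[0,0,0],"fingers":0.8}]'
python3 -m handwheel '[{"offset":[0,0,0.07],"delta_rot":[0,0,0],"fingers":0.8},{"offset":[0,0,0],"delta_rot":[0,0,0],"fingers":0.8}]'
```

```text
time_s: 58.38
tcp_pos: [547.0, 69.9, 141.9]
tool_rot: [-3.142, 0.0, 0.2]
force: [-0.0, 0.2, -2.1]
width: 28.7
grasp_force: 39.8
time_s: 58.62
tcp_pos: [547.0, 69.8, 141.0]
tool_rot: [3.142, 0.0, 0.2]
force: [0.5, -0.0, -1.6]
width: 28.5
grasp_force: 39.8
time_s: 58.88
tcp_pos: [547.2, 69.8, 140.5]
tool_rot: [3.141, -0.0, 0.2]
force: [-1.2, -0.4, -1.7]
width: 29.1
grasp_force: 40.0
```

```bash
python3 -m handwheel '[{"offset":[0,0,0.06],"delta_rot":[0,0,0],"fingers":0.8},{"offset":[0,0,0],"delta_rot":[0,0,0],"fingers":0.8}]'
```

```text
time_s: 59.12
tcp_pos: [547.4, 69.8, 140.5]
tool_rot: [3.141, -0.001, 0.2]
force: [-1.6, -0.1, 4.9]
width: 28.5
grasp_force: 40.4
```

Landed. I'll release, clear away and look.

```bash
python3 -m handwheel '[{"offset":[0,0,0],"delta_rot":[0,0,0],"fingers":0.55},{"offset":[0,0,0],"delta_rot":[0,0,0],"fingers":0.4},{"offset":[0,0,0],"delta_rot":[0,0,0],"fingers":0.25},{"offset":[0,0,0],"delta_rot":[0,0,0],"fingers":0.2},{"offset":[0,0,-2],"delta_rot":[0,0,0],"fingers":0.2},{"offset":[0,0,-4],"delta_rot":[0,0,0],"fingers":0.2},{"offset":[0,0,-5],"delta_rot":[0,0,0],"fingers":0.2},{"offset":[-2,-2,0],"delta_rot":[0,0,0],"fingers":0.2}]'
python3 -m handwheel '[{"offset":[-2,-5,0],"delta_rot":[0,0,0],"fingers":0.2},{"offset":[-2,-5,0],"delta_rot":[0,0,0],"fingers":0.2},{"offset":[-2,-5,0],"delta_rot":[0,0,0],"fingers":0.2},{"offset":[-2,-5,0],"delta_rot":[0,0,0],"fingers":0.2},{"offset":[-2,-5,0],"delta_rot":[0,0,0],"fingers":0.2},{"offset":[-2,-2,0],"delta_rot":[0,0,0],"fingers":0.2},{"offset":[0,0,0],"delta_rot":[0,0,0],"fingers":0.2},{"offset":[0,0,0],"delta_rot":[0,0,0],"fingers":0.2}]'
python3 -c "
from h import *
go(421,347,240)
for n in ('top','side'): cv2.imwrite(f'pics/{n}5.png',read_camera(n)[:,:,::-1])
r=lambda f,n,y0,y1,x0,x1,k:cv2.resize(cv2.imread('pics/'+f+n+'.png')[y0:y1,x0:x1],None,fx=k,fy=k,interpolation=2)
row=lambda f,y0,y1,x0,x1:np.hstack([r(f,'0',y0,y1,x0,x1,2.6),r(f,'5',y0,y1,x0,x1,2.6)])[:290,:780]
cv2.imwrite('pics/c6.png',np.vstack([row('top',190,300,235,385),row('side',200,310,260,410)]))
# shift of each cap, template match before/after
for f,pts in (('top',dict(slim=(274,242),square=(342,228),round=(314,269),tip=(302,200),timer=(276,285))),('side',dict(slim=(314,208),square=(349,263),round=(296,250),tip=(372,255),timer=(280,261)))):
  a,b=[cv2.resize(cv2.imread(f'pics/{f}{k}.png'),None,fx=4,fy=4,interpolation=2) for k in '05']
  for k,(u,v) in pts.items():
    h=12*4;U,V=u*4,v*4;t=a[V-h:V+h,U-h:U+h];s=b[V-h-24:V+h+24,U-h-24:U+h+24]
    m=cv2.minMaxLoc(cv2.matchTemplate(s,t,5)); print(f,k,(np.array(m[3])-24)/4,'px',round(m[1],3))
"
```

```text
time_s: 60.12
tcp_pos: [527.2, 85.1, 254.0]
tool_rot: [3.139, -0.01, 0.198]
force: [-0.9, 0.6, -0.5]
width: 68.3
grasp_force: 0.0
time_s: 61.12
tcp_pos: [352.8, 326.0, 249.8]
tool_rot: [3.141, -0.001, 0.2]
force: [0.0, -0.1, -0.6]
width: 68.8
grasp_force: 0.0
shift cm [ 7.1  -0.7   0.98] rot [ 0.001 -0.001 -0.   ] t 61.12 tcp [352.8 326.  249.8] F [ 0.  -0.1 -0.6] w 68.8 g 0.0
top slim [ 0.   -0.25] px 0.986
top square [ 0.25 -0.25] px 0.994
top round [ 0.   -0.25] px 0.995
top tip [ 5.25 -6.  ] px 0.364
top timer [0. 0.] px 0.996
side slim [0.25 0.  ] px 0.995
side square [0.5  0.25] px 0.985
side round [0.25 0.  ] px 0.996
side tip [0.   0.25] px 0.222
side timer [0. 0.] px 0.996
```

View pics/c6.png

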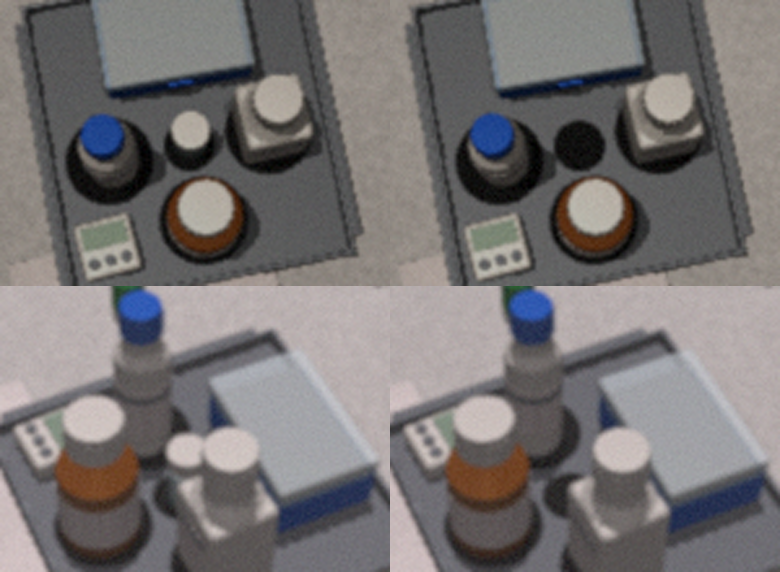

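Before (left) and after (right) match: each bottle cap is within about half a pixel (~1 mm) of its start, with slim at (490,135), round at (595,205) and square at (668,98). The tip box and timer haven't moved. Handing in.

```bash
python3 -c "
from station import *
print(hand_in())"
```

```text
the job is handed in; nothing more can be done
None
```

The job is handed in at about 61 s of the 141 s limit: the vial stands in the reader's sample well, all three bottles are back within about 1 mm of where they stood, and the tip box and timer look unmoved.

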